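# Sort the worktop clutter into the three tidy trays

## Robot

A 7-joint arm with a two-finger parallel gripper is mounted at the origin on a cart in front of the work surface, level with it; the furniture and walls round the work are solid. World frame = base frame: x ahead of the robot, y to its left, z up, the work surface at z = 0. Lengths are in m, angles in rad, forces in N, time in s.
With the tool pointing down it reaches from about 0.425 to 0.875 m from the base axis. Payload 4.7 kg.
Tool frame: the origin (TCP) lies at the very end of the fingers, on their centre line; the grasp point (between the pads) lies 19 mm behind it; z points along the fingers, y is the line along which they close (so a half turn about z gives the same grasp; the last joint's range is limited). The gripper opens to 87 mm and grips with 3 to 60 N. Pads are 19 mm wide; open, the fingers measure 117 mm over their backs; the gripper's body (75 mm by 190 mm) begins 51 mm behind the grasp point.
Start: joints at [-1.146, 0.321, -0.07, 1.45, 0.023, 1.371, -0.057], TCP at [0.26, 0.596, 0.223] pointing down, gripper open.
Joint ranges: [-2.86, 2.86], [-0.3, 2.09], [-1.38, 1.24], [0.06, 2.45], [-1.56, 4.7], [0.09, 2.05], [-2.69, 2.69]. Speed limits (rad/s): [2.57, 2.57, 3.14, 3.14, 3.14, 3.14, 3.14].

## Interface

Orientations are given as a rotation vector (axis times angle).
In Python, from bench import ctrl, vision gives the robot as it stands.
- The arm moves only by the tool jog_arm, never from a script. Its argument "increments" is a list of rows, each an object of numbers: "tx", "ty", "tz": the shift along the tool's x, y, z in mm; "wx", "wy", "wz": the turn, a rotation vector about the tool's x, y, z in rad; "gripper": the opening, from 0 (shut) to 1 (fully open). In form: [{"tx": .., "ty": .., "tz": .., "wx": .., "wy": .., "wz": .., "gripper": ..}, ...]. A call has exactly 5 rows; each row is the pose to reach, as a shift and turn from the pose commanded when the call began, along the tool's axes at that moment; what a row does not reach only later rows make up. A row lasts 1/12 s, in which the tool goes at most 41.7 mm and 7.16 degrees, less where a joint would pass 70% of its speed; a pose out of reach is approached as far as the arm can. A call with a gripper value outside its range is refused whole. The fingers move at their own pace and stop on an object; "grip_force" is the grip in N (left out, the last holds). Time passes only in rows, so rows that repeat a pose let the fingers close, or fill a call up. It gives the time, the measured TCP pose, the force, the opening and the grip force at its end, in the units of the state.
- ctrl.get_state(): the state, without advancing time (a new reading comes with each control period).
- vision.get_image(name): name is "scene" or "top" or "wrist"; returns a dict with "color" (420x560x3 uint8, blue, green, red), "fx", "fy", "cx", "cy" (pixels), "extrinsics" (4x4, takes a point from world to camera coordinates). Camera axes: x right, y down, z forward; pixel columns grow to the right and rows downward; lengths in m; the calibration is good to about 2 mm. A picture is of the moment at which its call begins. There is no depth.
- ctrl.close_job(): hands the job in; it is judged then, once.
Trained networks look in the newest picture that a camera, given by its name, has taken for a name from the list of things; names that differ only in an ending like _2 or _b are one class to them, and where a whole thing is asked for, a point or a joint stands for the part that bears it (a point fixed in the world has none). Each returns a list of dicts, best first, with "conf" (0 to 1); they miss things now and then, are a little off and sometimes report something else, mostly with a low value. They report only what shows in the picture. A call takes as long as a camera call. They do not tell look-alikes from the thing itself.
- vision.spot_in(camera, thing): "bbox" ([left, top, right, bottom] in pixels, round what is visible of it).
The state is a dict: "time": time; "joint_positions": joint angles; "qd": joint speeds; "joint_torque": joint torques, N m; "position": TCP position; "tool_rot": TCP orientation; "ft_force": force on the tool from outside, world axes, zero at the start; "torque": the same for the moment, N m; "grip_width": opening from 0.0 (shut) to 1.0 (fully open); "grip_force": force on a finger pad.
Only numpy, scipy, OpenCV 4.12 (cv2) and the standard library are available. Lean on these libraries where they do the work, as an engineer would, in place of code of your own. Each camera call takes 0.05 s, during which the arm holds its last target. There are 200 camera calls.

## Task

Sort the clutter into its trays: lay the lemon and the garlic in the green tray, stand the salt shaker and the dark-capped spice jar upright in the brown wooden tray, and lay the scrubbing brush bristles down, flat and lengthwise, in the blue tray. Everything should rest on the floor of its tray. Leave the spotted cup and the honey jar standing where they are.

Things in the scene. Friction and masses are not known exactly. Their poses are not given: they have to be found in the camera images.
- lemon_mid (a point): Centre of a yellow lemon lying on its side, 71 mm long (its own x at the start), 53 mm wide (y), 51 mm high (z, up at the start); it can roll.
- garlic_mid (a point): Centre of a whole whitish-pink garlic bulb, about 56 mm across at its widest, 56 mm high to its pointed tip, standing on its base; point half-way up, 28 mm above the underside; z up.
- salt_mid (a point): Centre of an upright salt shaker, clear glass with a grey domed top, round, at most 44 mm across, 90 mm high; point half-way up, 45 mm above the underside; z up.
- spice_mid (a point): Centre of an upright glass spice jar with green dried herb and a black cap, round, 41 mm across, 105 mm high; point half-way up, 52 mm above the underside; z up.
- brush_mid (a point): Centre of a wooden scrubbing brush lying bristles down: 150 mm long (its own y), its wooden back 48 to 60 mm wide (x), 36 mm high; the back is the upper half (18 to 35 mm above the underside), the bristle block below is 36 mm wide and 100 mm long; point 18 mm above the underside, z up. Grasp across the back.
- wood_tray_floor (a point): Centre of the upper face of the inside floor of the brown wooden tray, an open rectangular tray fixed to the worktop; this floor point is 5 mm above the worktop. Tray outside 190 mm along its own x by 145 mm along its own y, 35 mm high; walls 6 mm thick with a rounded rim, so inside 178 x 133 mm and 30 mm deep; a small lip stands out 7 mm from each short end. z up. For the salt shaker and the spice jar.
- green_tray_floor (a point): Centre of the upper face of the inside floor of the green tray, an open rectangular tray fixed to the worktop; this floor point is 5 mm above the worktop. Tray outside 190 mm along its own x by 145 mm along its own y, 35 mm high; walls 6 mm thick with a rounded rim, so inside 178 x 133 mm and 30 mm deep; a small lip stands out 7 mm from each short end. z up. For the lemon and the garlic.
- blue_tray_floor (a point): Centre of the upper face of the inside floor of the blue tray, an open rectangular tray fixed to the worktop; this floor point is 5 mm above the worktop. Tray outside 190 mm along its own x by 145 mm along its own y, 35 mm high; walls 6 mm thick with a rounded rim, so inside 178 x 133 mm and 30 mm deep; a small lip stands out 7 mm from each short end. z up. For the brush, its length along the tray's x.
- cup_mid (a point): Bystander, to be left alone: white spotted espresso cup, 65 x 90 mm with its handle (handle toward its own -y), 56 mm high; point half-way up; z up.
- honey_mid (a point): Bystander, to be left alone: honey jar with a grey lid, about 72 mm across, 102 mm high; point half-way up; z up.
Things that resemble listed ones, but are neither listed nor needed, are in the scene too. What is shaped like the part that bears lemon_mid but red is not meant.

How it is judged:
At the end, for the whole second after the job is handed in: Each thing rests released on its tray's floor: centre off the middle at most 70 x 48 mm (lemon, garlic), 73 x 50 (salt, spice), 30 x 45 (brush); salt, spice and brush within 0.15 rad of upright (brush bristles down, lengthwise within 0.35); cup and honey jar upright, within 25 mm of their start (x of lemon_mid in the frame of green_tray_floor between -0.07 and 0.07 m and y of lemon_mid in the frame of green_tray_floor between -0.048 and 0.048 m and z of lemon_mid in the frame of green_tray_floor between 0.015 and 0.045 m and linear speed of each of lemon, garlic, salt, spice, brush below 0.03 m/s and x of garlic_mid in the frame of green_tray_floor between -0.07 and 0.07 m and y of garlic_mid in the frame of green_tray_floor between -0.048 and 0.048 m and z of garlic_mid in the frame of green_tray_floor between 0.015 and 0.045 m and x of salt_mid in the frame of wood_tray_floor between -0.073 and 0.073 m and y of salt_mid in the frame of wood_tray_floor between -0.05 and 0.05 m and z of salt_mid in the frame of wood_tray_floor between 0.038 and 0.052 m and angle between each of salt_mid, spice_mid, brush_mid, cup_mid, honey_mid's own z axis and vertical below 0.15 rad and x of spice_mid in the frame of wood_tray_floor between -0.073 and 0.073 m and y of spice_mid in the frame of wood_tray_floor between -0.05 and 0.05 m and z of spice_mid in the frame of wood_tray_floor between 0.045 and 0.06 m and x of brush_mid in the frame of blue_tray_floor between -0.03 and 0.03 m and y of brush_mid in the frame of blue_tray_floor between -0.045 and 0.045 m and z of brush_mid in the frame of blue_tray_floor between 0.011 and 0.026 m and angle between the y axis of brush_mid and the x axis of blue_tray_floor, either way round below 0.35 rad and distance of each of cup_mid, honey_mid from where it was at the start of the episode below 0.025 m); the robot touches nothing.
It fails at once if the cup or the honey jar is knocked over or shoved more than 40 mm (angle between any of cup_mid, honey_mid's own z axis and vertical above 0.5 rad or distance of any of cup_mid, honey_mid from where it was at the start of the episode above 0.04 m).
It also fails if it takes over 128 s, if anything falls off the work surface, if the arm or the gripper's body presses on something with over 40 N, if the wrist force passes 120 N, or if a joint passes its speed limit or range.

## Working session

There is one attempt and no reset: what is moved stays moved. The work goes in short steps, Python scripts to look and compute and a tool call to move; the robot and the scene stay as the last step left them, time stands still between calls to the robot, and variables do not carry over. Pictures are saved under pics/ and viewed, at most 15 in all, crops included, and the job is handed in when it is done.

Besides the shell and the picture viewer there is one more tool, called after "Call:" by a JSON object that holds its "api" and its "payload". jog_arm: Moves the arm, as the interface text tells. Its arguments: {"type":"object","properties":{"increments":{"type":"array"},"grip_force":{"type":"number"}},"required":["increments"]}

```bash
mkdir -p pics; cat > h.py <<'E'
import numpy as np, cv2
from bench import ctrl, vision
from scipy.spatial.transform import Rotation as R
def ray(im,u,v):
    E=np.array(im["extrinsics"]);d=np.array([(u-im["cx"])/im["fx"],(v-im["cy"])/im["fy"],1])
    c=-E[:3,:3].T@E[:3,3];return c,E[:3,:3].T@d
def at_z(im,u,v,z):
    c,d=ray(im,u,v);return c+d*(z-c[2])/d[2]
def proj(im,p):
    E=np.array(im["extrinsics"]);q=E[:3,:3]@np.array(p)+E[:3,3]
    return np.array([im["fx"]*q[0]/q[2]+im["cx"],im["fy"]*q[1]/q[2]+im["cy"]])
E
python3 - <<'E'
from h import *
s=ctrl.get_state();print({k:np.round(v,3).tolist() for k,v in s.items()})
for n in("top","scene"):
    im=vision.get_image(n);cv2.imwrite(f"pics/{n}0.png",im["color"])
    c,_=ray(im,0,0);print(n,c.round(3),im["fx"])
    for t in("lemon_mid","garlic_mid","salt_mid","spice_mid","brush_mid","wood_tray_floor","green_tray_floor","blue_tray_floor","cup_mid","honey_mid"):
        try: print(t,[(np.round(d["bbox"]).astype(int).tolist(),round(d["conf"],2)) for d in vision.spot_in(n,t)][:4])
        except Exception as e: print(t,e)
E
```

```text
{'time': 0.0, 'joint_positions': [-1.146, 0.322, -0.07, 1.452, 0.023, 1.371, -0.057], 'qd': [0.002, 0.001, 0.0, -0.001, 0.0, -0.0, 0.0], 'joint_torque': [0.001, -49.129, -0.403, -31.253, -0.064, 0.044, 0.0], 'position': [0.259, 0.595, 0.221], 'tool_rot': [-0.641, -3.075, 0.003], 'ft_force': [0.559, 0.211, 0.819], 'torque': [-0.042, -0.074, -0.015], 'grip_force': 0.0, 'grip_width': 1.004}
top [0.337 0.029 1.159] 389.9121318665681
lemon_mid [([112, 171, 132, 193], 0.89), ([239, 191, 263, 210], 0.83), ([249, 149, 267, 170], 0.68)]
garlic_mid [([220, 230, 240, 250], 0.85)]
salt_mid [([355, 236, 374, 249], 0.66), ([287, 132, 343, 201], 0.26)]
spice_mid [([355, 165, 379, 188], 0.72)]
brush_mid [([277, 215, 324, 242], 0.78)]
wood_tray_floor [([177, 138, 229, 205], 0.77), ([356, 234, 379, 251], 0.74)]
green_tray_floor [([393, 161, 447, 228], 0.57)]
blue_tray_floor [([285, 132, 342, 201], 0.73)]
cup_mid [([167, 230, 200, 254], 0.94), ([219, 230, 240, 247], 0.49)]
honey_mid [([175, 134, 230, 206], 0.71), ([414, 251, 453, 272], 0.7), ([218, 229, 238, 249], 0.61)]
scene [-1.054 -0.102  0.802] 519.0627429199488
lemon_mid [([147, 208, 162, 224], 0.6)]
garlic_mid [([230, 230, 240, 244], 0.46)]
salt_mid [([355, 225, 368, 254], 0.86)]
spice_mid [([351, 194, 369, 227], 0.95)]
brush_mid [([309, 231, 322, 244], 0.55)]
wood_tray_floor [([198, 194, 243, 230], 0.84)]
green_tray_floor [([378, 209, 431, 248], 0.74)]
blue_tray_floor [([295, 197, 336, 229], 0.69)]
cup_mid [([182, 228, 208, 250], 0.66)]
honey_mid [([413, 224, 439, 268], 0.88)]
```

View pics/top0.png

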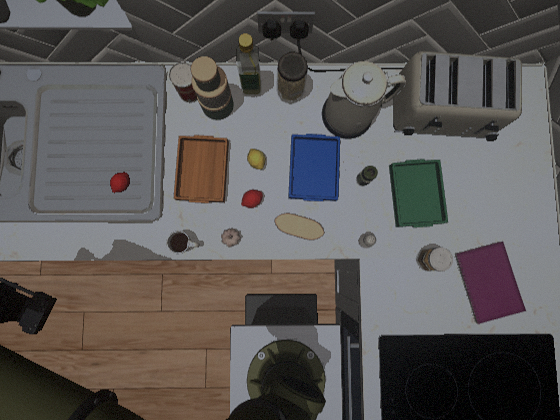

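View pics/scene0.png

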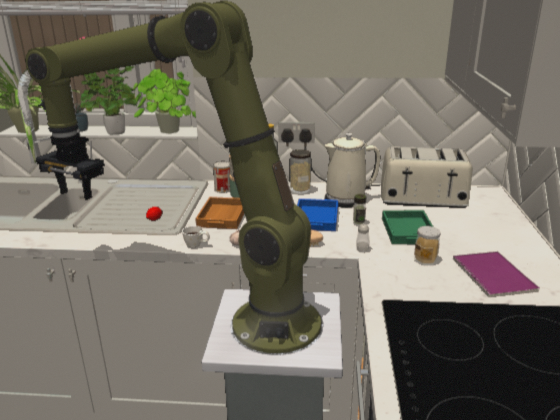

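Candidates (top picture): the lemon could be yellow (257,159), red (252,199) or red (120,182); I choose the yellow one. Garlic is at (231,237), salt (368,240), spice (367,175), and brush (300,226). The tall jars at the wall (292,75) and (184,82) are not meant. Trays: wood (202,169), blue (315,167), green (419,194). Cup (182,241), honey (435,259).

```bash
python3 - <<'E'
from h import *
im=vision.get_image("top");c=im["color"]
cv2.imwrite("pics/crop1.png",cv2.resize(c[125:280,165:465],None,fx=2.6,fy=2.6,interpolation=cv2.INTER_CUBIC))
hsv=cv2.cvtColor(c,cv2.COLOR_BGR2HSV)
def seg(name,lo,hi,box,z):
    m=cv2.inRange(hsv,lo,hi);k=np.zeros_like(m);x0,y0,x1,y1=box;k[y0:y1,x0:x1]=m[y0:y1,x0:x1]
    n,l,st,ce=cv2.connectedComponentsWithStats(k);i=1+np.argmax(st[1:,4])
    pts=np.argwhere(l==i)[:,::-1].astype(float)
    w=np.array([at_z(im,u,v,z)[:2] for u,v in pts])
    r=cv2.minAreaRect((w*1000).astype(np.float32));b=cv2.boxPoints(r)
    print(name,"rect",np.round(r[0]),np.round(r[1]),round(r[2],1),"mean",(w.mean(0)*1000).round(),len(pts))
seg("wood",(3,100,40),(18,255,255),(170,128,235,212),.033)
seg("blue",(105,120,40),(125,255,255),(280,128,348,208),.033)
seg("green",(60,60,20),(95,255,255),(385,150,455,235),.033)
seg("lemon",(20,90,60),(35,255,255),(242,142,272,175),.028)
seg("brush",(8,40,80),(30,200,255),(270,208,330,246),.03)
for t,z,p in(("garlic",.028,(231,238)),("salt",.085,(369,240)),("spice",.1,(370,174)),("cup",.05,(179,241)),("honey",.1,(440,259))): print(t,at_z(im,*p,z).round(3))
w=vision.get_image("wrist");E=np.array(w["extrinsics"]);s=ctrl.get_state();T=R.from_rotvec(s["tool_rot"]).as_matrix()
print(w["fx"],w["cx"],w["cy"]);print("cam in tool",(T.T@(ray(w,0,0)[0]-s["position"])).round(3));print((E[:3,:3]@T).round(2));print(T.round(3))
E
```

```text
wood rect [608. 246.] [147. 199.] 86.8 mean [605. 245.] 3061
blue rect [611. -88.] [145. 200.] 86.7 mean [610. -88.] 3109
green rect [ 533. -392.] [198. 153.] 4.2 mean [ 532. -393.] 3066
lemon rect [638.  84.] [48. 58.] 89.9 mean [638.  84.] 267
brush rect [436. -40.] [146.  60.] 73.0 mean [436. -41.] 880
garlic [0.403 0.156 0.028]
salt [ 0.392 -0.231  0.085]
spice [ 0.574 -0.236  0.1  ]
cup [0.394 0.301 0.05 ]
honey [ 0.338 -0.419  0.1  ]
294.284721180322 279.33602814318465 211.47102995644215
cam in tool [ 0.072  0.    -0.163]
[[-0.    1.   -0.  ]
 [-0.96 -0.   -0.26]
 [-0.26  0.    0.96]]
[[-0.917  0.399  0.   ]
 [ 0.399  0.917  0.   ]
 [-0.     0.    -1.   ]]
```

View pics/crop1.png

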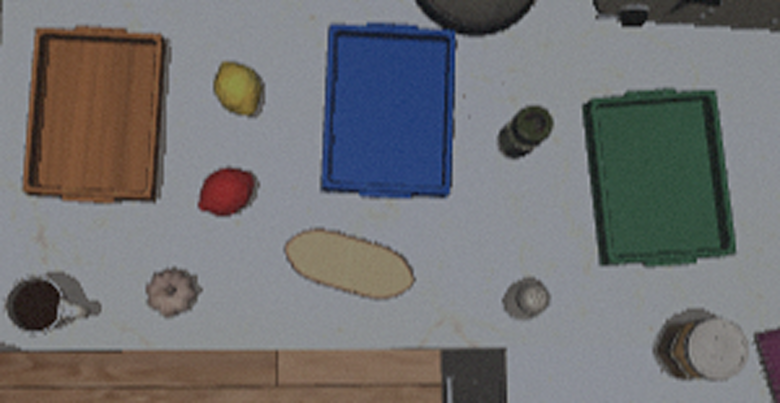

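The crop confirms the yellow lemon at (240,88), garlic (173,291), salt (530,298), spice jar (527,132) and brush (349,263). The red lookalike is at (227,191). Next I go above the garlic and take a wrist view to refine the positions.

```bash
cat >> h.py <<'E'
def plan(*wps,p=None,phi=None):
    """waypoints (x,y,z mm,phi deg); prints per call tx,ty,tz,wz (phi = world heading of tool x)"""
    s=ctrl.get_state();T=R.from_rotvec(s["tool_rot"]).as_matrix()
    P=np.array(s["position"])*1000;f=np.degrees(np.arctan2(T[1,0],T[0,0]))
    print("t %.1f at"%s["time"],P.round(1),"phi %.1f"%f,"tilt",(T[:2,2]).round(3),"grip %.3f F %.1f"%(s["grip_width"],s["grip_force"]),"ft",np.round(s["ft_force"],1))
    for w in wps:
        d=np.array(w[:3])-P;a=(w[3]-f+180)%360-180
        n=max(1,int(np.ceil(max(np.linalg.norm(d)/205,abs(a)/35.5)-1e-3)))
        for _ in range(n):
            c,q=np.cos(np.radians(f)),np.sin(np.radians(f));v=d/n
            print("  tx %d ty %d tz %d wz %.2f"%(round(v[0]*c+v[1]*q),round(v[0]*q-v[1]*c),round(-v[2]),-np.radians(a/n)))
            P=P+v;f+=a/n
        print("  --")
E
python3 -c "
from h import *
plan((450,160,220,110))"
```

```text
t 1.2 at [259.6 595.9 222.6] phi 156.5 tilt [0. 0.] grip 1.001 F 0.0 ft [-0.7 -0.5  0.4]
  tx -116 ty -108 tz 1 wz 0.27
  tx -141 ty -73 tz 1 wz 0.27
  tx -155 ty -33 tz 1 wz 0.27
  --
```

Call:
{"api": "jog_arm", "payload": {"increments": [{"tx": -23,"ty": -22,"tz": 0,"wz": 0.05},{"tx": -46,"ty": -43,"tz": 0,"wz": 0.11},{"tx": -70,"ty": -65,"tz": 0,"wz": 0.16},{"tx": -93,"ty": -86,"tz": 0,"wz": 0.22},{"tx": -116,"ty": -108,"tz": 1,"wz": 0.27}]}}

```text
validation failed for argument at $.in...
```

Call:
{"api": "jog_arm", "payload": {"increments": [{"tx": -28,"ty": -15,"wz": 0.05},{"tx": -56,"ty": -29,"wz": 0.11},{"tx": -85,"ty": -44,"wz": 0.16},{"tx": -113,"ty": -58,"wz": 0.22},{"tx": -141,"ty": -73,"tz": 1,"wz": 0.27}]}}

```text
validation failed for argument at $.in...
```

Call:
{"api": "jog_arm", "payload": {"increments": [{"tx": -31,"ty": -7,"wz": 0.05},{"tx": -62,"ty": -13,"wz": 0.11},{"tx": -93,"ty": -20,"wz": 0.16},{"tx": -124,"ty": -26,"wz": 0.22},{"tx": -155,"ty": -33,"tz": 1,"wz": 0.27}]}}

```text
validation failed for argument at $.in...
```

```bash
python3 - <<'E'
from h import *
im=vision.get_image("wrist");cv2.imwrite("pics/w1.png",im["color"])
for t,z in(("garlic_mid",.028),("lemon_mid",.026),("brush_mid",.03)):
    for d in vision.spot_in("wrist",t)[:3]:
        b=d["bbox"];print(t,np.round(b),round(d["conf"],2),at_z(im,(b[0]+b[2])/2,(b[1]+b[3])/2,z).round(3))
c=im["color"];hsv=cv2.cvtColor(c,cv2.COLOR_BGR2HSV)
m=cv2.inRange(hsv,(20,90,50),(35,255,255));n,l,st,ce=cv2.connectedComponentsWithStats(m)
for i in range(1,n):
    if st[i,4]>300:
        w=np.array([at_z(im,u,v,.026)[:2] for v,u in np.argwhere(l==i)]);r=cv2.minAreaRect((w*1000).astype(np.float32))
        ev=np.linalg.eigh(np.cov(w.T));a=ev[1][:,1]
        print("yel",ce[i].round(),st[i,4],np.round(r[0]),np.round(r[1]),round(r[2]),"pca",round(np.degrees(np.arctan2(a[1],a[0]))),(w.mean(0)*1e3).round())
plan()
E
```

```text
yel [112. 283.] 583 [288. 339.] [36. 81.] 54 pca 140 [286. 337.]
yel [447. 283.] 527 [467. 751.] [35. 81.] 81 pca 173 [468. 754.]
yel [422. 328.] 2483 [513. 684.] [430.  26.] 66 pca 67 [523. 703.]
t 1.4 at [259.6 595.9 222.6] phi 156.5 tilt [0. 0.] grip 1.002 F 0.0 ft [ 0.5 -0.1  0.4]
```

View pics/w1.png

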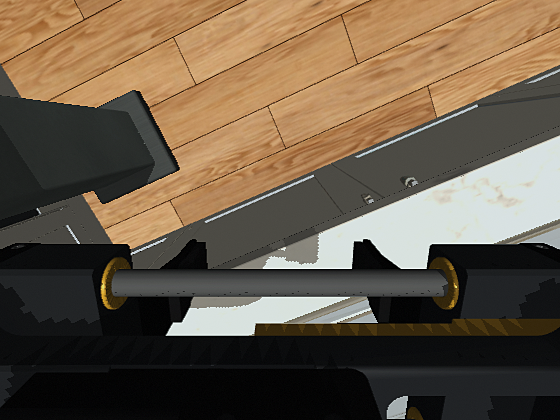

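All seven keys are required in each row. The picture shows the gripper blocking the lower half of the wrist view (rows > 240), so the top camera is the better source. I refine the lemon axis and plan the garlic pick from it.

```bash
python3 - <<'E'
from h import *
im=vision.get_image("top");hsv=cv2.cvtColor(im["color"],cv2.COLOR_BGR2HSV)
m=cv2.inRange(hsv[142:175,242:272],(18,80,40),(38,255,255))
w=np.array([at_z(im,u+242,v+142,.026)[:2] for v,u in np.argwhere(m)])*1000
ev,V=np.linalg.eigh(np.cov(w.T));print("lemon",w.mean(0).round(),np.sqrt(ev)*4,np.degrees(np.arctan2(V[1,1],V[0,1])))
print("spice",at_z(im,370.8,172.7,.105),"salt",at_z(im,370,239.6,.088),"garlic",at_z(im,230.5,238.5,.028))
plan((403,156,200,95),(403,156,60,95),(403,156,6,95),(403,156,180,95),(495,-392,180,4),(495,-392,60,4),(495,-392,12,4))
E
```

```text
lemon [638.  84.] [49.09271095 64.4679269 ] -154.19670499821717
spice [ 0.57671643 -0.2369373   0.105     ] salt [ 0.39261322 -0.23264854  0.088     ] garlic [0.40124457 0.15771673 0.028     ]
t 1.4 at [259.6 595.9 222.6] phi 156.5 tilt [0. 0.] grip 1.000 F 0.0 ft [ 0.2 -0.5 -0.3]
  tx -102 ty -115 tz 8 wz 0.36
  tx -136 ty -72 tz 8 wz 0.36
  tx -153 ty -20 tz 8 wz 0.36
  --
  tx 0 ty 0 tz 140 wz -0.00
  --
  tx 0 ty 0 tz 54 wz -0.00
  --
  tx 0 ty 0 tz -174 wz -0.00
  --
  tx -185 ty 15 tz 0 wz 0.53
  tx -152 ty 106 tz 0 wz 0.53
  tx -78 ty 168 tz 0 wz 0.53
  --
  tx 0 ty 0 tz 120 wz -0.00
  --
  tx 0 ty 0 tz 48 wz -0.00
  --
```

Call:
{"api": "jog_arm", "payload": {"increments": [{"tx": -20,"ty": -23,"tz": 2,"wx": 0,"wy": 0,"wz": 0.07,"gripper": 1},{"tx": -41,"ty": -46,"tz": 3,"wx": 0,"wy": 0,"wz": 0.14,"gripper": 1},{"tx": -61,"ty": -69,"tz": 5,"wx": 0,"wy": 0,"wz": 0.22,"gripper": 1},{"tx": -82,"ty": -92,"tz": 6,"wx": 0,"wy": 0,"wz": 0.29,"gripper": 1},{"tx": -102,"ty": -115,"tz": 8,"wx": 0,"wy": 0,"wz": 0.36,"gripper": 1}]}}

```text
time: 1.87
position: [0.3077, 0.4484, 0.2147]
tool_rot: [1.186, 2.909, 0.001]
ft_force: [-0.6, 1.6, 0.7]
grip_width: 1.003
grip_force: 0.0
```

Call:
{"api": "jog_arm", "payload": {"increments": [{"tx": -27,"ty": -14,"tz": 2,"wx": 0,"wy": 0,"wz": 0.07,"gripper": 1},{"tx": -54,"ty": -29,"tz": 3,"wx": 0,"wy": 0,"wz": 0.14,"gripper": 1},{"tx": -82,"ty": -43,"tz": 5,"wx": 0,"wy": 0,"wz": 0.22,"gripper": 1},{"tx": -109,"ty": -58,"tz": 6,"wx": 0,"wy": 0,"wz": 0.29,"gripper": 1},{"tx": -136,"ty": -72,"tz": 8,"wx": 0,"wy": 0,"wz": 0.36,"gripper": 1}]}}

```text
time: 2.28
position: [0.3549, 0.3019, 0.2068]
tool_rot: [1.688, 2.65, 0.001]
ft_force: [1.0, 0.5, 0.2]
grip_width: 1.0
grip_force: 0.0
```

Call:
{"api": "jog_arm", "payload": {"increments": [{"tx": -31,"ty": -4,"tz": 2,"wx": 0,"wy": 0,"wz": 0.07,"gripper": 1},{"tx": -61,"ty": -8,"tz": 3,"wx": 0,"wy": 0,"wz": 0.14,"gripper": 1},{"tx": -92,"ty": -12,"tz": 5,"wx": 0,"wy": 0,"wz": 0.22,"gripper": 1},{"tx": -122,"ty": -16,"tz": 6,"wx": 0,"wy": 0,"wz": 0.29,"gripper": 1},{"tx": -153,"ty": -20,"tz": 8,"wx": 0,"wy": 0,"wz": 0.36,"gripper": 1}]}}

```text
time: 2.7
position: [0.402, 0.1551, 0.1989]
tool_rot: [2.135, 2.305, 0.002]
ft_force: [0.8, -0.8, 0.5]
grip_width: 0.998
grip_force: 0.0
```

```bash
python3 -c "
from h import *
plan((403,156,60,95),(403,156,6,95))
im=vision.get_image('top');cv2.imwrite('pics/x.png',im['color']);print(vision.spot_in('top','garlic_mid')[:2])"
```

```text
t 2.7 at [402.  155.1 198.9] phi 94.4 tilt [0.001 0.001] grip 0.998 F 0.0 ft [ 0.8 -0.8  0.5]
  tx 1 ty 1 tz 139 wz -0.01
  --
  tx 0 ty 0 tz 54 wz -0.00
  --
[]
```

Call:
{"api": "jog_arm", "payload": {"increments": [{"tx": 1,"ty": 0,"tz": 40,"wx": 0,"wy": 0,"wz": 0,"gripper": 1},{"tx": 1,"ty": 0,"tz": 80,"wx": 0,"wy": 0,"wz": 0,"gripper": 1},{"tx": 1,"ty": 0,"tz": 120,"wx": 0,"wy": 0,"wz": 0,"gripper": 1},{"tx": 1,"ty": 0,"tz": 160,"wx": 0,"wy": 0,"wz": 0,"gripper": 1},{"tx": 1,"ty": 0,"tz": 193,"wx": 0,"wy": 0,"wz": 0,"gripper": 1}]}}

```text
time: 3.22
position: [0.4006, 0.1575, 0.0035]
tool_rot: [-2.129, -2.309, 0.001]
ft_force: [0.3, 0.0, -0.2]
grip_width: 0.998
grip_force: 0.0
```

Call:
{"api": "jog_arm", "payload": {"increments": [{"tx": 0,"ty": 0,"tz": 0,"wx": 0,"wy": 0,"wz": 0,"gripper": 0.9},{"tx": 0,"ty": 0,"tz": 0,"wx": 0,"wy": 0,"wz": 0,"gripper": 0},{"tx": 0,"ty": 0,"tz": 0,"wx": 0,"wy": 0,"wz": 0,"gripper": 0},{"tx": 0,"ty": 0,"tz": 0,"wx": 0,"wy": 0,"wz": 0,"gripper": 0},{"tx": 0,"ty": 0,"tz": 0,"wx": 0,"wy": 0,"wz": 0,"gripper": 0}], "grip_force": 18}}

```text
time: 3.63
position: [0.402, 0.1579, 0.0064]
tool_rot: [2.13, 2.309, 0.003]
ft_force: [0.5, 0.0, 0.2]
grip_width: 0.705
grip_force: 0.0
```

Call:
{"api": "jog_arm", "payload": {"increments": [{"tx": 0,"ty": 0,"tz": 0,"wx": 0,"wy": 0,"wz": 0,"gripper": 0},{"tx": 0,"ty": 0,"tz": 0,"wx": 0,"wy": 0,"wz": 0,"gripper": 0},{"tx": 0,"ty": 0,"tz": 0,"wx": 0,"wy": 0,"wz": 0,"gripper": 0},{"tx": 0,"ty": 0,"tz": 0,"wx": 0,"wy": 0,"wz": 0,"gripper": 0},{"tx": 0,"ty": 0,"tz": 0,"wx": 0,"wy": 0,"wz": 0,"gripper": 0}]}}

```text
time: 4.05
position: [0.402, 0.1578, 0.0062]
tool_rot: [2.131, 2.309, 0.002]
ft_force: [-1.5, -0.7, 6.1]
grip_width: 0.606
grip_force: 18.0
```

Call:
{"api": "jog_arm", "payload": {"increments": [{"tx": 0,"ty": 0,"tz": -20,"wx": 0,"wy": 0,"wz": 0,"gripper": 0},{"tx": 0,"ty": 0,"tz": -50,"wx": 0,"wy": 0,"wz": 0,"gripper": 0},{"tx": 0,"ty": 0,"tz": -90,"wx": 0,"wy": 0,"wz": 0,"gripper": 0},{"tx": 0,"ty": 0,"tz": -130,"wx": 0,"wy": 0,"wz": 0,"gripper": 0},{"tx": 0,"ty": 0,"tz": -170,"wx": 0,"wy": 0,"wz": 0,"gripper": 0}]}}

```text
time: 4.47
position: [0.4009, 0.1569, 0.177]
tool_rot: [-2.131, -2.308, 0.001]
ft_force: [1.0, 0.2, -0.5]
grip_width: 0.612
grip_force: 18.0
```

```bash
python3 -c "
from h import *
plan((495,-394,180,4),(495,-394,60,4),(495,-394,12,4))"
```

```text
t 4.5 at [400.9 156.9 177. ] phi 94.6 tilt [-0.001 -0.   ] grip 0.612 F 18.0 ft [ 1.   0.2 -0.5]
  tx -186 ty 17 tz -1 wz 0.53
  tx -152 ty 108 tz -1 wz 0.53
  tx -77 ty 170 tz -1 wz 0.53
  --
  tx 0 ty 0 tz 120 wz -0.00
  --
  tx 0 ty 0 tz 48 wz -0.00
  --
```

Call:
{"api": "jog_arm", "payload": {"increments": [{"tx": -37,"ty": 3,"tz": 0,"wx": 0,"wy": 0,"wz": 0.1,"gripper": 0},{"tx": -74,"ty": 7,"tz": 0,"wx": 0,"wy": 0,"wz": 0.21,"gripper": 0},{"tx": -112,"ty": 10,"tz": -1,"wx": 0,"wy": 0,"wz": 0.32,"gripper": 0},{"tx": -149,"ty": 14,"tz": -1,"wx": 0,"wy": 0,"wz": 0.42,"gripper": 0},{"tx": -186,"ty": 17,"tz": -1,"wx": 0,"wy": 0,"wz": 0.53,"gripper": 0}]}}

```text
time: 4.88
position: [0.4333, -0.0284, 0.1766]
tool_rot: [-2.665, -1.663, -0.001]
ft_force: [0.8, 0.6, 0.0]
grip_width: 0.606
grip_force: 18.0
```

Call:
{"api": "jog_arm", "payload": {"increments": [{"tx": -30,"ty": 22,"tz": 0,"wx": 0,"wy": 0,"wz": 0.1,"gripper": 0},{"tx": -61,"ty": 43,"tz": 0,"wx": 0,"wy": 0,"wz": 0.21,"gripper": 0},{"tx": -91,"ty": 65,"tz": -1,"wx": 0,"wy": 0,"wz": 0.32,"gripper": 0},{"tx": -122,"ty": 86,"tz": -1,"wx": 0,"wy": 0,"wz": 0.42,"gripper": 0},{"tx": -152,"ty": 108,"tz": -1,"wx": 0,"wy": 0,"wz": 0.53,"gripper": 0}]}}

```text
time: 5.3
position: [0.4642, -0.2123, 0.1776]
tool_rot: [-3.008, -0.907, -0.001]
ft_force: [0.3, 0.2, 0.0]
grip_width: 0.61
grip_force: 18.0
```

Call:
{"api": "jog_arm", "payload": {"increments": [{"tx": -15,"ty": 34,"tz": 0,"wx": 0,"wy": 0,"wz": 0.1,"gripper": 0},{"tx": -31,"ty": 68,"tz": 0,"wx": 0,"wy": 0,"wz": 0.21,"gripper": 0},{"tx": -46,"ty": 102,"tz": -1,"wx": 0,"wy": 0,"wz": 0.32,"gripper": 0},{"tx": -62,"ty": 136,"tz": -1,"wx": 0,"wy": 0,"wz": 0.42,"gripper": 0},{"tx": -77,"ty": 170,"tz": -1,"wx": 0,"wy": 0,"wz": 0.53,"gripper": 0}]}}

```text
time: 5.72
position: [0.4953, -0.396, 0.178]
tool_rot: [-3.14, -0.089, 0.001]
ft_force: [1.0, -0.3, -0.1]
grip_width: 0.609
grip_force: 18.0
```

```bash
python3 -c "
from h import *
plan((495,-394,12,4))
im=vision.get_image('wrist');cv2.imwrite('pics/w2.png',im['color'])"
```

```text
t 5.7 at [ 495.3 -396.   178. ] phi 3.2 tilt [-0.  0.] grip 0.609 F 18.0 ft [ 1.  -0.3 -0.1]
  tx 0 ty -2 tz 166 wz -0.01
  --
```

View pics/w2.png

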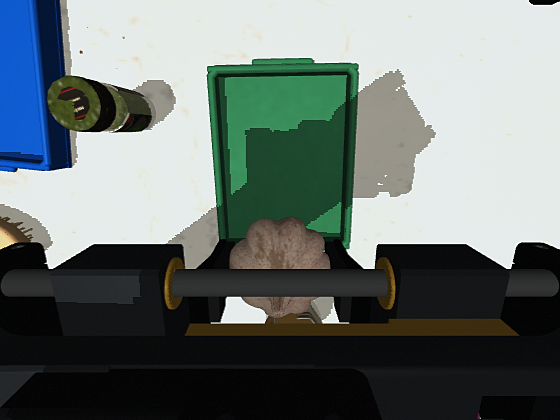

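The picture shows the garlic in the fingers at (280,265), over the near end of the green tray. I lower and release it.

Call:
{"api": "jog_arm", "payload": {"increments": [{"tx": 0,"ty": -1,"tz": 40,"wx": 0,"wy": 0,"wz": 0,"gripper": 0},{"tx": 0,"ty": -2,"tz": 80,"wx": 0,"wy": 0,"wz": 0,"gripper": 0},{"tx": 0,"ty": -2,"tz": 120,"wx": 0,"wy": 0,"wz": 0,"gripper": 0},{"tx": 0,"ty": -2,"tz": 148,"wx": 0,"wy": 0,"wz": 0,"gripper": 0},{"tx": 0,"ty": -2,"tz": 165,"wx": 0,"wy": 0,"wz": 0,"gripper": 0}]}}

```text
time: 6.18
position: [0.493, -0.3901, 0.0093]
tool_rot: [-3.136, -0.096, 0.008]
ft_force: [-5.1, 7.1, 27.9]
grip_width: 0.605
grip_force: 19.4
```

Call:
{"api": "jog_arm", "payload": {"increments": [{"tx": 0,"ty": 0,"tz": 0,"wx": 0,"wy": 0,"wz": 0,"gripper": 0},{"tx": 0,"ty": 0,"tz": 0,"wx": 0,"wy": 0,"wz": 0,"gripper": 0.8},{"tx": 0,"ty": 0,"tz": 0,"wx": 0,"wy": 0,"wz": 0,"gripper": 0.8},{"tx": 0,"ty": 0,"tz": 0,"wx": 0,"wy": 0,"wz": 0,"gripper": 0.8},{"tx": 0,"ty": 0,"tz": 0,"wx": 0,"wy": 0,"wz": 0,"gripper": 0.8}]}}

```text
time: 6.6
position: [0.496, -0.3931, 0.0149]
tool_rot: [3.139, 0.096, 0.003]
ft_force: [-0.9, -0.1, -0.0]
grip_width: 0.773
grip_force: 0.0
```

Call:
{"api": "jog_arm", "payload": {"increments": [{"tx": 0,"ty": 0,"tz": -20,"wx": 0,"wy": 0,"wz": 0,"gripper": 0.8},{"tx": 0,"ty": 0,"tz": -60,"wx": 0,"wy": 0,"wz": 0,"gripper": 0.8},{"tx": 0,"ty": 0,"tz": -100,"wx": 0,"wy": 0,"wz": 0,"gripper": 1},{"tx": 0,"ty": 0,"tz": -140,"wx": 0,"wy": 0,"wz": 0,"gripper": 1},{"tx": 0,"ty": 0,"tz": -170,"wx": 0,"wy": 0,"wz": 0,"gripper": 1}]}}

```text
time: 7.02
position: [0.4957, -0.3937, 0.1881]
tool_rot: [3.138, 0.095, 0.006]
ft_force: [1.1, -0.0, -0.2]
grip_width: 0.938
grip_force: 0.0
```

```bash
python3 -c "
from h import *
im=vision.get_image('wrist');cv2.imwrite('pics/w3.png',im['color'])
print(vision.spot_in('wrist','garlic_mid')[:1],vision.spot_in('wrist','spice_mid')[:1])
plan((393,-232,180,60),(393,-232,32,60),(393,-232,200,60),(568,248,200,0),(568,248,40,0))
"
```

```text
[{'bbox': [257.7, 174.6, 306.3, 222.7], 'conf': 0.88}] [{'bbox': [62.9, 81.1, 160.9, 131.6], 'conf': 0.72}]
t 7.2 at [ 496.6 -394.1  187.5] phi 3.5 tilt [ 0.007 -0.003] grip 0.986 F 0.0 ft [ 0.1  0.6 -1.3]
  tx -47 ty -84 tz 4 wz -0.49
  tx -1 ty -96 tz 4 wz -0.49
  --
  tx 0 ty 0 tz 148 wz -0.00
  --
  tx 0 ty 0 tz -168 wz -0.00
  --
  tx 168 ty -29 tz 0 wz 0.35
  tx 148 ty -85 tz 0 wz 0.35
  tx 110 ty -130 tz 0 wz 0.35
  --
  tx 0 ty 0 tz 160 wz -0.00
  --
```

View pics/w3.png

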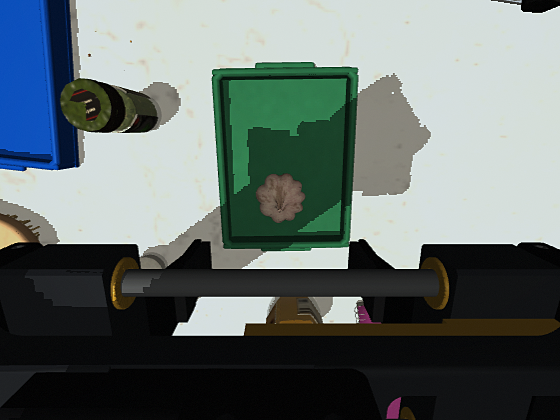

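The garlic lies in the green tray at (282,198). The salt shaker is next.

Call:
{"api": "jog_arm", "payload": {"increments": [{"tx": -9,"ty": -17,"tz": 1,"wx": 0,"wy": 0,"wz": -0.1,"gripper": 1},{"tx": -19,"ty": -34,"tz": 2,"wx": 0,"wy": 0,"wz": -0.2,"gripper": 1},{"tx": -28,"ty": -50,"tz": 3,"wx": 0,"wy": 0,"wz": -0.3,"gripper": 1},{"tx": -38,"ty": -67,"tz": 4,"wx": 0,"wy": 0,"wz": -0.4,"gripper": 1},{"tx": -47,"ty": -84,"tz": 4,"wx": 0,"wy": 0,"wz": -0.49,"gripper": 1}]}}

```text
time: 7.58
position: [0.4417, -0.3102, 0.178]
tool_rot: [-3.02, -0.861, 0.003]
ft_force: [-0.1, -0.1, -0.5]
grip_width: 1.001
grip_force: 0.0
```

Call:
{"api": "jog_arm", "payload": {"increments": [{"tx": 0,"ty": -20,"tz": 1,"wx": 0,"wy": 0,"wz": -0.1,"gripper": 1},{"tx": 0,"ty": -40,"tz": 2,"wx": 0,"wy": 0,"wz": -0.2,"gripper": 1},{"tx": -1,"ty": -60,"tz": 3,"wx": 0,"wy": 0,"wz": -0.3,"gripper": 1},{"tx": -1,"ty": -80,"tz": 4,"wx": 0,"wy": 0,"wz": -0.4,"gripper": 1},{"tx": -1,"ty": -96,"tz": 4,"wx": 0,"wy": 0,"wz": -0.49,"gripper": 1}]}}

```text
time: 8.0
position: [0.3904, -0.2284, 0.1742]
tool_rot: [-2.719, -1.569, 0.002]
ft_force: [-0.9, 0.2, -0.6]
grip_width: 1.003
grip_force: 0.0
```

```bash
python3 -c "
from h import *
im=vision.get_image('wrist');cv2.imwrite('pics/w4.png',im['color'])
print(vision.spot_in('wrist','salt_mid')[:2],proj(im,(.393,-.232,.09)),proj(im,(.393,-.232,.0)))
plan((393,-232,32,60))
"
```

```text
[{'bbox': [263.7, 183.3, 304.5, 235.2], 'conf': 0.81}, {'bbox': [303.3, 317.5, 335.4, 322.4], 'conf': 0.71}] [283.60613274 219.19189973] [282.73149688 196.99919236]
t 8.1 at [ 390.6 -227.5  174.3] phi 59.9 tilt [-0.001  0.003] grip 1.000 F 0.0 ft [-0.9 -0.3 -0.5]
  tx -3 ty 4 tz 142 wz -0.00
  --
```

View pics/w4.png

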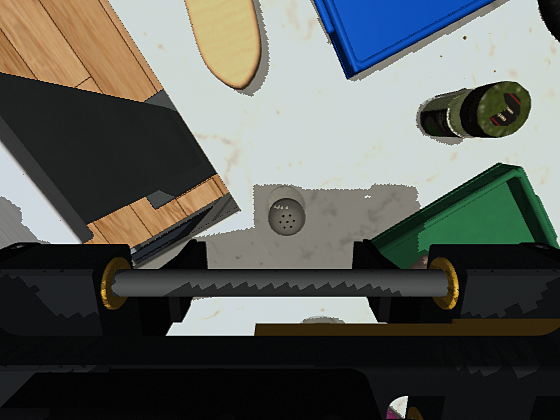

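The salt shaker's top shows at (287,216), within 4 px of the prediction, so I grasp it.

Call:
{"api": "jog_arm", "payload": {"increments": [{"tx": -2,"ty": 5,"tz": 35,"wx": 0,"wy": 0,"wz": 0,"gripper": 1},{"tx": -2,"ty": 5,"tz": 75,"wx": 0,"wy": 0,"wz": 0,"gripper": 1},{"tx": -2,"ty": 5,"tz": 110,"wx": 0,"wy": 0,"wz": 0,"gripper": 1},{"tx": -2,"ty": 5,"tz": 134,"wx": 0,"wy": 0,"wz": 0,"gripper": 1},{"tx": -2,"ty": 5,"tz": 145,"wx": 0,"wy": 0,"wz": 0,"gripper": 1}]}}

```text
time: 8.52
position: [0.3926, -0.2344, 0.027]
tool_rot: [-2.725, -1.557, 0.008]
ft_force: [-0.4, 0.3, -0.6]
grip_width: 0.998
grip_force: 0.0
```

Call:
{"api": "jog_arm", "payload": {"increments": [{"tx": 0,"ty": 0,"tz": 0,"wx": 0,"wy": 0,"wz": 0,"gripper": 0},{"tx": 0,"ty": 0,"tz": 0,"wx": 0,"wy": 0,"wz": 0,"gripper": 0},{"tx": 0,"ty": 0,"tz": 0,"wx": 0,"wy": 0,"wz": 0,"gripper": 0},{"tx": 0,"ty": 0,"tz": 0,"wx": 0,"wy": 0,"wz": 0,"gripper": 0},{"tx": 0,"ty": 0,"tz": 0,"wx": 0,"wy": 0,"wz": 0,"gripper": 0}], "grip_force": 18}}

```text
time: 8.93
position: [0.3966, -0.2349, 0.0319]
tool_rot: [2.724, 1.561, 0.004]
ft_force: [-0.2, 0.5, 0.6]
grip_width: 0.705
grip_force: 0.0
```

Call:
{"api": "jog_arm", "payload": {"increments": [{"tx": 0,"ty": 0,"tz": 0,"wx": 0,"wy": 0,"wz": 0,"gripper": 0},{"tx": 0,"ty": 0,"tz": 0,"wx": 0,"wy": 0,"wz": 0,"gripper": 0},{"tx": 0,"ty": 0,"tz": 0,"wx": 0,"wy": 0,"wz": 0,"gripper": 0},{"tx": 0,"ty": 0,"tz": 0,"wx": 0,"wy": 0,"wz": 0,"gripper": 0},{"tx": 0,"ty": 0,"tz": 0,"wx": 0,"wy": 0,"wz": 0,"gripper": 0}]}}

```text
time: 9.35
position: [0.3955, -0.2345, 0.0308]
tool_rot: [-2.726, -1.562, -0.001]
ft_force: [-0.8, 1.4, 4.2]
grip_width: 0.463
grip_force: 18.0
```

Call:
{"api": "jog_arm", "payload": {"increments": [{"tx": 0,"ty": 0,"tz": -20,"wx": 0,"wy": 0,"wz": 0,"gripper": 0},{"tx": 0,"ty": 0,"tz": -50,"wx": 0,"wy": 0,"wz": 0,"gripper": 0},{"tx": 0,"ty": 0,"tz": -90,"wx": 0,"wy": 0,"wz": 0,"gripper": 0},{"tx": 0,"ty": 0,"tz": -130,"wx": 0,"wy": 0,"wz": 0,"gripper": 0},{"tx": 0,"ty": 0,"tz": -170,"wx": 0,"wy": 0,"wz": 0,"gripper": 0}]}}

```text
time: 9.77
position: [0.3946, -0.2345, 0.202]
tool_rot: [-2.726, -1.561, 0.0]
ft_force: [1.4, 0.7, -0.4]
grip_width: 0.465
grip_force: 17.8
```

```bash
python3 -c "
from h import *
plan((568,248,200,0),(568,248,38,0))
"
```

```text
t 9.8 at [ 394.6 -234.5  202. ] phi 59.6 tilt [-0.  0.] grip 0.465 F 17.8 ft [ 1.4  0.7 -0.4]
  tx 168 ty -32 tz 1 wz 0.35
  tx 147 ty -87 tz 1 wz 0.35
  tx 109 ty -132 tz 1 wz 0.35
  --
  tx 0 ty 0 tz 162 wz -0.00
  --
```

Call:
{"api": "jog_arm", "payload": {"increments": [{"tx": 34,"ty": -6,"tz": 0,"wx": 0,"wy": 0,"wz": 0.07,"gripper": 0},{"tx": 67,"ty": -13,"tz": 0,"wx": 0,"wy": 0,"wz": 0.14,"gripper": 0},{"tx": 101,"ty": -19,"tz": 1,"wx": 0,"wy": 0,"wz": 0.21,"gripper": 0},{"tx": 134,"ty": -26,"tz": 1,"wx": 0,"wy": 0,"wz": 0.28,"gripper": 0},{"tx": 168,"ty": -32,"tz": 1,"wx": 0,"wy": 0,"wz": 0.35,"gripper": 0}]}}

```text
time: 10.18
position: [0.4526, -0.0719, 0.1993]
tool_rot: [-2.958, -1.058, -0.0]
ft_force: [0.0, -0.6, -0.9]
grip_width: 0.464
grip_force: 17.8
```

Call:
{"api": "jog_arm", "payload": {"increments": [{"tx": 29,"ty": -17,"tz": 0,"wx": 0,"wy": 0,"wz": 0.07,"gripper": 0},{"tx": 59,"ty": -35,"tz": 0,"wx": 0,"wy": 0,"wz": 0.14,"gripper": 0},{"tx": 88,"ty": -52,"tz": 1,"wx": 0,"wy": 0,"wz": 0.21,"gripper": 0},{"tx": 118,"ty": -70,"tz": 1,"wx": 0,"wy": 0,"wz": 0.28,"gripper": 0},{"tx": 147,"ty": -87,"tz": 1,"wx": 0,"wy": 0,"wz": 0.35,"gripper": 0}]}}

```text
time: 10.6
position: [0.5106, 0.0892, 0.198]
tool_rot: [-3.097, -0.528, 0.001]
ft_force: [-0.1, -0.2, -1.7]
grip_width: 0.466
grip_force: 17.8
```

Call:
{"api": "jog_arm", "payload": {"increments": [{"tx": 22,"ty": -26,"tz": 0,"wx": 0,"wy": 0,"wz": 0.07,"gripper": 0},{"tx": 44,"ty": -53,"tz": 0,"wx": 0,"wy": 0,"wz": 0.14,"gripper": 0},{"tx": 65,"ty": -79,"tz": 1,"wx": 0,"wy": 0,"wz": 0.21,"gripper": 0},{"tx": 87,"ty": -106,"tz": 1,"wx": 0,"wy": 0,"wz": 0.28,"gripper": 0},{"tx": 109,"ty": -132,"tz": 1,"wx": 0,"wy": 0,"wz": 0.35,"gripper": 0}]}}

```text
time: 11.02
position: [0.5691, 0.2499, 0.1967]
tool_rot: [3.141, -0.019, -0.002]
ft_force: [0.2, -0.0, -0.7]
grip_width: 0.467
grip_force: 17.8
```

```bash
python3 -c "
from h import *
plan((568,248,38,0))
"
```

```text
t 11.0 at [569.1 249.9 196.7] phi -0.7 tilt [-0.001 -0.   ] grip 0.467 F 17.8 ft [ 0.2 -0.  -0.7]
  tx -1 ty 2 tz 159 wz -0.01
  --
```

Call:
{"api": "jog_arm", "payload": {"increments": [{"tx": 0,"ty": 0,"tz": 38,"wx": 0,"wy": 0,"wz": 0,"gripper": 0},{"tx": 0,"ty": 0,"tz": 78,"wx": 0,"wy": 0,"wz": 0,"gripper": 0},{"tx": 0,"ty": 0,"tz": 116,"wx": 0,"wy": 0,"wz": 0,"gripper": 0},{"tx": 0,"ty": 0,"tz": 140,"wx": 0,"wy": 0,"wz": 0,"gripper": 0},{"tx": 0,"ty": 0,"tz": 150,"wx": 0,"wy": 0,"wz": 0,"gripper": 0}]}}

```text
time: 11.43
position: [0.5656, 0.2467, 0.0421]
tool_rot: [3.137, -0.014, -0.012]
ft_force: [-0.6, -0.1, -1.8]
grip_width: 0.464
grip_force: 17.8
```

```bash
python3 -c "
from h import *
vision.get_image('top');plan((568,248,37,0))
"
```

```text
t 11.5 at [565.9 246.7  42.3] phi -0.5 tilt [-0.007 -0.004] grip 0.464 F 17.8 ft [-0.8 -0.  -2.2]
  tx 2 ty -1 tz 5 wz -0.01
  --
```

Call:
{"api": "jog_arm", "payload": {"increments": [{"tx": 0,"ty": 0,"tz": 3,"wx": 0,"wy": 0,"wz": 0,"gripper": 0},{"tx": 0,"ty": 0,"tz": 6,"wx": 0,"wy": 0,"wz": 0,"gripper": 0},{"tx": 0,"ty": 0,"tz": 8,"wx": 0,"wy": 0,"wz": 0,"gripper": 0},{"tx": 0,"ty": 0,"tz": 9,"wx": 0,"wy": 0,"wz": 0,"gripper": 0},{"tx": 0,"ty": 0,"tz": 9,"wx": 0,"wy": 0,"wz": 0,"gripper": 0}]}}

```text
time: 11.9
position: [0.5698, 0.2485, 0.0397]
tool_rot: [-3.14, 0.014, -0.003]
ft_force: [0.0, 0.4, -0.8]
grip_width: 0.46
grip_force: 17.8
```

Call:
{"api": "jog_arm", "payload": {"increments": [{"tx": 0,"ty": 0,"tz": 0,"wx": 0,"wy": 0,"wz": 0,"gripper": 0.7},{"tx": 0,"ty": 0,"tz": 0,"wx": 0,"wy": 0,"wz": 0,"gripper": 0.7},{"tx": 0,"ty": 0,"tz": 0,"wx": 0,"wy": 0,"wz": 0,"gripper": 0.7},{"tx": 0,"ty": 0,"tz": 0,"wx": 0,"wy": 0,"wz": 0,"gripper": 0.7},{"tx": 0,"ty": 0,"tz": 0,"wx": 0,"wy": 0,"wz": 0,"gripper": 0.7}]}}

```text
time: 12.32
position: [0.5693, 0.2482, 0.0388]
tool_rot: [-3.141, 0.014, -0.001]
ft_force: [0.4, 0.4, 0.5]
grip_width: 0.683
grip_force: 0.0
```

Call:
{"api": "jog_arm", "payload": {"increments": [{"tx": 0,"ty": 0,"tz": -20,"wx": 0,"wy": 0,"wz": 0,"gripper": 0.7},{"tx": 0,"ty": 0,"tz": -50,"wx": 0,"wy": 0,"wz": 0,"gripper": 0.7},{"tx": 0,"ty": 0,"tz": -90,"wx": 0,"wy": 0,"wz": 0,"gripper": 0.8},{"tx": 0,"ty": 0,"tz": -130,"wx": 0,"wy": 0,"wz": 0,"gripper": 1},{"tx": 0,"ty": 0,"tz": -165,"wx": 0,"wy": 0,"wz": 0,"gripper": 1}]}}

```text
time: 12.73
position: [0.5694, 0.2481, 0.2063]
tool_rot: [-3.141, 0.015, -0.002]
ft_force: [0.3, 0.5, 1.2]
grip_width: 0.845
grip_force: 0.0
```

```bash
python3 -c "
from h import *
im=vision.get_image('wrist');cv2.imwrite('pics/w5.png',im['color'])
plan((638,84,180,25),(638,84,7,25))
"
```

```text
t 12.8 at [573.  249.6 214.4] phi -0.5 tilt [0.012 0.007] grip 0.888 F 0.0 ft [2.7 0.5 5.7]
  tx 67 ty 165 tz 34 wz -0.45
  --
  tx 0 ty 0 tz 173 wz -0.00
  --
```

View pics/w5.png

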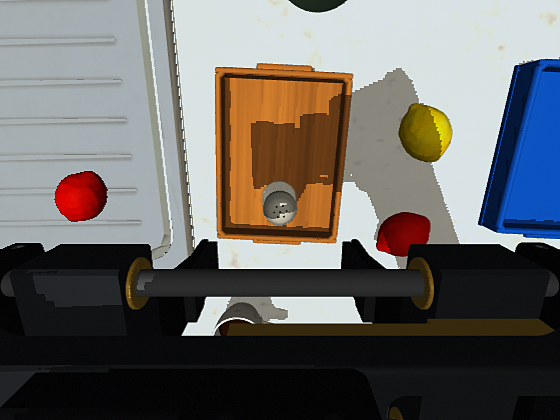

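The salt shaker stands in the wood tray at (280,208). The lemon is at (426,132), its long axis tilted about 29°, and the red decoy at (403,233) stays where it is.

```bash
python3 -c "
from h import *
im=vision.get_image('wrist')
print(at_z(im,426,132,.028),at_z(im,280,208,.09), [at_z(im,*p,.035).round(3) for p in ((217,75),(351,74),(217,238),(336,241))])
plan((638,84,180,28),(638,84,7,28))
"
```

```text
[0.6452035  0.08283485 0.028     ] [0.57242995 0.25018548 0.09      ] [array([0.707, 0.317, 0.035]), array([0.706, 0.173, 0.035]), array([0.521, 0.329, 0.035]), array([0.516, 0.182, 0.035])]
t 12.8 at [573.  249.5 211.5] phi -0.5 tilt [0.012 0.006] grip 0.932 F 0.0 ft [ 0.7 -0.2  0.3]
  tx 67 ty 165 tz 31 wz -0.50
  --
  tx 0 ty 0 tz 173 wz -0.00
  --
```

Call:
{"api": "jog_arm", "payload": {"increments": [{"tx": 14,"ty": 33,"tz": 5,"wx": 0,"wy": 0,"wz": -0.1,"gripper": 1},{"tx": 28,"ty": 65,"tz": 10,"wx": 0,"wy": 0,"wz": -0.2,"gripper": 1},{"tx": 43,"ty": 98,"tz": 15,"wx": 0,"wy": 0,"wz": -0.3,"gripper": 1},{"tx": 57,"ty": 130,"tz": 20,"wx": 0,"wy": 0,"wz": -0.4,"gripper": 1},{"tx": 71,"ty": 163,"tz": 24,"wx": 0,"wy": 0,"wz": -0.5,"gripper": 1}]}}

```text
time: 13.25
position: [0.6388, 0.0832, 0.1788]
tool_rot: [-3.045, -0.772, 0.001]
ft_force: [1.0, 1.2, -0.0]
grip_width: 1.0
grip_force: 0.0
```

Call:
{"api": "jog_arm", "payload": {"increments": [{"tx": 0,"ty": 0,"tz": 25,"wx": 0,"wy": 0,"wz": 0,"gripper": 1},{"tx": 0,"ty": 0,"tz": 60,"wx": 0,"wy": 0,"wz": 0,"gripper": 1},{"tx": 0,"ty": 0,"tz": 95,"wx": 0,"wy": 0,"wz": 0,"gripper": 1},{"tx": 0,"ty": 0,"tz": 115,"wx": 0,"wy": 0,"wz": 0,"gripper": 1},{"tx": 0,"ty": 0,"tz": 115,"wx": 0,"wy": 0,"wz": 0,"gripper": 1}]}}

```text
time: 13.67
position: [0.6341, 0.0839, 0.0584]
tool_rot: [-3.047, -0.763, 0.017]
ft_force: [-0.8, 0.4, -0.7]
grip_width: 1.002
grip_force: 0.0
```

```bash
python3 -c "
from h import *
vision.get_image('top');plan((640,84,6,28))
"
```

```text
t 13.7 at [636.2  84.2  61.5] phi 28.1 tilt [-0.006 -0.001] grip 1.000 F 0.0 ft [ 0.1  1.  -0.2]
  tx 3 ty 2 tz 56 wz 0.00
  --
```

Call:
{"api": "jog_arm", "payload": {"increments": [{"tx": 2,"ty": 0,"tz": 20,"wx": 0,"wy": 0,"wz": 0,"gripper": 1},{"tx": 2,"ty": 0,"tz": 38,"wx": 0,"wy": 0,"wz": 0,"gripper": 1},{"tx": 2,"ty": 0,"tz": 50,"wx": 0,"wy": 0,"wz": 0,"gripper": 1},{"tx": 2,"ty": 0,"tz": 57,"wx": 0,"wy": 0,"wz": 0,"gripper": 1},{"tx": 2,"ty": 0,"tz": 57,"wx": 0,"wy": 0,"wz": 0,"gripper": 1}]}}

```text
time: 14.13
position: [0.64, 0.0854, 0.0071]
tool_rot: [-3.047, -0.763, 0.002]
ft_force: [-0.1, -0.4, -0.2]
grip_width: 1.0
grip_force: 0.0
```

Call:
{"api": "jog_arm", "payload": {"increments": [{"tx": 0,"ty": 0,"tz": 0,"wx": 0,"wy": 0,"wz": 0,"gripper": 0},{"tx": 0,"ty": 0,"tz": 0,"wx": 0,"wy": 0,"wz": 0,"gripper": 0},{"tx": 0,"ty": 0,"tz": 0,"wx": 0,"wy": 0,"wz": 0,"gripper": 0},{"tx": 0,"ty": 0,"tz": 0,"wx": 0,"wy": 0,"wz": 0,"gripper": 0},{"tx": 0,"ty": 0,"tz": 0,"wx": 0,"wy": 0,"wz": 0,"gripper": 0}], "grip_force": 18}}

```text
time: 14.55
position: [0.6409, 0.0856, 0.0083]
tool_rot: [-3.047, -0.763, -0.002]
ft_force: [-0.2, 0.3, -0.5]
grip_width: 0.709
grip_force: 0.0
```

Call:
{"api": "jog_arm", "payload": {"increments": [{"tx": 0,"ty": 0,"tz": 0,"wx": 0,"wy": 0,"wz": 0,"gripper": 0},{"tx": 0,"ty": 0,"tz": 0,"wx": 0,"wy": 0,"wz": 0,"gripper": 0},{"tx": 0,"ty": 0,"tz": 0,"wx": 0,"wy": 0,"wz": 0,"gripper": 0},{"tx": 0,"ty": 0,"tz": 0,"wx": 0,"wy": 0,"wz": 0,"gripper": 0},{"tx": 0,"ty": 0,"tz": 0,"wx": 0,"wy": 0,"wz": 0,"gripper": 0}]}}

```text
time: 14.97
position: [0.6407, 0.0854, 0.0079]
tool_rot: [3.047, 0.763, 0.001]
ft_force: [-0.2, -0.2, 2.0]
grip_width: 0.581
grip_force: 18.0
```

Call:
{"api": "jog_arm", "payload": {"increments": [{"tx": 0,"ty": 0,"tz": -20,"wx": 0,"wy": 0,"wz": 0,"gripper": 0},{"tx": 0,"ty": 0,"tz": -55,"wx": 0,"wy": 0,"wz": 0,"gripper": 0},{"tx": 0,"ty": 0,"tz": -95,"wx": 0,"wy": 0,"wz": 0,"gripper": 0},{"tx": 0,"ty": 0,"tz": -135,"wx": 0,"wy": 0,"wz": 0,"gripper": 0},{"tx": 0,"ty": 0,"tz": -170,"wx": 0,"wy": 0,"wz": 0,"gripper": 0}]}}

```text
time: 15.38
position: [0.6404, 0.0854, 0.1798]
tool_rot: [-3.047, -0.763, -0.001]
ft_force: [0.8, -0.9, -0.5]
grip_width: 0.582
grip_force: 18.0
```

```bash
python3 -c "
from h import *
plan((577,-389,180,5),(577,-389,12,5))
"
```

```text
t 15.4 at [640.4  85.4 179.8] phi 28.1 tilt [0.001 0.   ] grip 0.582 F 18.0 ft [ 0.8 -0.9 -0.5]
  tx -93 ty 130 tz 0 wz 0.13
  tx -75 ty 141 tz 0 wz 0.13
  tx -55 ty 150 tz 0 wz 0.13
  --
  tx 0 ty 0 tz 168 wz -0.00
  --
```

```bash
python3 -c "
from h import *
plan((550,-150,180,16),(577,-389,180,5),(577,-389,30,5))
"
```

```text
t 15.4 at [640.4  85.4 179.8] phi 28.1 tilt [0.001 0.   ] grip 0.582 F 18.0 ft [ 0.8 -0.9 -0.5]
  tx -95 ty 83 tz 0 wz 0.11
  tx -86 ty 92 tz 0 wz 0.11
  --
  tx -20 ty 119 tz 0 wz 0.10
  tx -9 ty 120 tz 0 wz 0.10
  --
  tx 0 ty 0 tz 150 wz -0.00
  --
```

Call:
{"api": "jog_arm", "payload": {"increments": [{"tx": -19,"ty": 17,"tz": 0,"wx": 0,"wy": 0,"wz": 0.02,"gripper": 0},{"tx": -38,"ty": 33,"tz": 0,"wx": 0,"wy": 0,"wz": 0.04,"gripper": 0},{"tx": -57,"ty": 50,"tz": 0,"wx": 0,"wy": 0,"wz": 0.06,"gripper": 0},{"tx": -76,"ty": 66,"tz": 0,"wx": 0,"wy": 0,"wz": 0.09,"gripper": 0},{"tx": -95,"ty": 83,"tz": 0,"wx": 0,"wy": 0,"wz": 0.11,"gripper": 0}]}}

```text
time: 15.8
position: [0.5947, -0.0337, 0.1772]
tool_rot: [-3.085, -0.592, 0.001]
ft_force: [-0.5, 0.2, -0.2]
grip_width: 0.579
grip_force: 18.0
```

Call:
{"api": "jog_arm", "payload": {"increments": [{"tx": -17,"ty": 18,"tz": 0,"wx": 0,"wy": 0,"wz": 0.02,"gripper": 0},{"tx": -34,"ty": 37,"tz": 0,"wx": 0,"wy": 0,"wz": 0.04,"gripper": 0},{"tx": -52,"ty": 55,"tz": 0,"wx": 0,"wy": 0,"wz": 0.06,"gripper": 0},{"tx": -69,"ty": 74,"tz": 0,"wx": 0,"wy": 0,"wz": 0.09,"gripper": 0},{"tx": -86,"ty": 92,"tz": 0,"wx": 0,"wy": 0,"wz": 0.11,"gripper": 0}]}}

```text
time: 16.22
position: [0.549, -0.1525, 0.1776]
tool_rot: [3.114, 0.419, 0.0]
ft_force: [-0.2, -0.5, -0.4]
grip_width: 0.581
grip_force: 18.0
```

Call:
{"api": "jog_arm", "payload": {"increments": [{"tx": -4,"ty": 24,"tz": 0,"wx": 0,"wy": 0,"wz": 0.02,"gripper": 0},{"tx": -8,"ty": 48,"tz": 0,"wx": 0,"wy": 0,"wz": 0.04,"gripper": 0},{"tx": -12,"ty": 71,"tz": 0,"wx": 0,"wy": 0,"wz": 0.06,"gripper": 0},{"tx": -16,"ty": 95,"tz": 0,"wx": 0,"wy": 0,"wz": 0.08,"gripper": 0},{"tx": -20,"ty": 119,"tz": 0,"wx": 0,"wy": 0,"wz": 0.1,"gripper": 0}]}}

```text
time: 16.63
position: [0.562, -0.2722, 0.1776]
tool_rot: [-3.13, -0.264, -0.0]
ft_force: [0.5, 0.8, -0.9]
grip_width: 0.58
grip_force: 18.0
```

Call:
{"api": "jog_arm", "payload": {"increments": [{"tx": -2,"ty": 24,"tz": 0,"wx": 0,"wy": 0,"wz": 0.02,"gripper": 0},{"tx": -4,"ty": 48,"tz": 0,"wx": 0,"wy": 0,"wz": 0.04,"gripper": 0},{"tx": -5,"ty": 72,"tz": 0,"wx": 0,"wy": 0,"wz": 0.06,"gripper": 0},{"tx": -7,"ty": 96,"tz": 0,"wx": 0,"wy": 0,"wz": 0.08,"gripper": 0},{"tx": -9,"ty": 120,"tz": 0,"wx": 0,"wy": 0,"wz": 0.1,"gripper": 0}]}}

```text
time: 17.05
position: [0.5733, -0.392, 0.1774]
tool_rot: [3.14, 0.108, -0.0]
ft_force: [0.3, 0.6, -0.8]
grip_width: 0.582
grip_force: 18.0
```

Call:
{"api": "jog_arm", "payload": {"increments": [{"tx": 0,"ty": 0,"tz": 25,"wx": 0,"wy": 0,"wz": 0,"gripper": 0},{"tx": 0,"ty": 0,"tz": 60,"wx": 0,"wy": 0,"wz": 0,"gripper": 0},{"tx": 0,"ty": 0,"tz": 95,"wx": 0,"wy": 0,"wz": 0,"gripper": 0},{"tx": 0,"ty": 0,"tz": 115,"wx": 0,"wy": 0,"wz": 0,"gripper": 0},{"tx": 0,"ty": 0,"tz": 115,"wx": 0,"wy": 0,"wz": 0,"gripper": 0}]}}

```text
time: 17.47
position: [0.57, -0.3882, 0.0563]
tool_rot: [-3.134, -0.109, 0.014]
ft_force: [-1.1, 0.5, -1.2]
grip_width: 0.581
grip_force: 18.0
```

```bash
python3 -c "
from h import *
im=vision.get_image('wrist');plan((577,-389,13,5))
im=vision.get_image('top');cv2.imwrite('pics/t6.png',cv2.resize(im['color'][110:300,160:500],None,fx=2.2,fy=2.2))
"
```

```text
t 17.5 at [ 571.7 -389.4   59.7] phi 4.0 tilt [-0.005  0.003] grip 0.583 F 18.0 ft [ 0.3 -0.3  0.4]
  tx 5 ty 0 tz 47 wz -0.02
  --
```

View pics/t6.png

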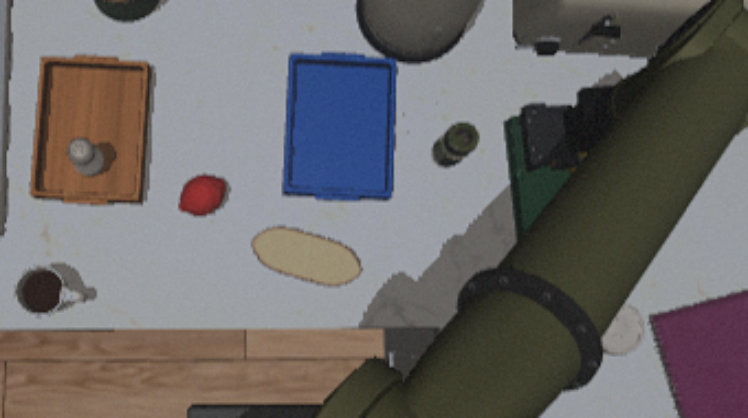

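The spice jar, brush, cup and honey are all undisturbed, and the arm is over the green tray. I lower and release the lemon.

Call:
{"api": "jog_arm", "payload": {"increments": [{"tx": 2,"ty": 0,"tz": 18,"wx": 0,"wy": 0,"wz": 0,"gripper": 0},{"tx": 2,"ty": 0,"tz": 33,"wx": 0,"wy": 0,"wz": 0,"gripper": 0},{"tx": 2,"ty": 0,"tz": 43,"wx": 0,"wy": 0,"wz": 0,"gripper": 0},{"tx": 2,"ty": 0,"tz": 48,"wx": 0,"wy": 0,"wz": 0,"gripper": 0},{"tx": 2,"ty": 0,"tz": 48,"wx": 0,"wy": 0,"wz": 0,"gripper": 0}]}}

```text
time: 17.98
position: [0.576, -0.3896, 0.0144]
tool_rot: [-3.139, -0.111, 0.001]
ft_force: [-0.2, -0.4, 0.7]
grip_width: 0.576
grip_force: 18.0
```

Call:
{"api": "jog_arm", "payload": {"increments": [{"tx": 0,"ty": 0,"tz": 0,"wx": 0,"wy": 0,"wz": 0,"gripper": 0},{"tx": 0,"ty": 0,"tz": 0,"wx": 0,"wy": 0,"wz": 0,"gripper": 0.8},{"tx": 0,"ty": 0,"tz": 0,"wx": 0,"wy": 0,"wz": 0,"gripper": 0.8},{"tx": 0,"ty": 0,"tz": 0,"wx": 0,"wy": 0,"wz": 0,"gripper": 0.8},{"tx": 0,"ty": 0,"tz": 0,"wx": 0,"wy": 0,"wz": 0,"gripper": 0.8}]}}

```text
time: 18.4
position: [0.5764, -0.3897, 0.015]
tool_rot: [3.139, 0.111, 0.001]
ft_force: [-0.2, -1.2, 0.1]
grip_width: 0.766
grip_force: 0.0
```

Call:
{"api": "jog_arm", "payload": {"increments": [{"tx": 0,"ty": 0,"tz": -20,"wx": 0,"wy": 0,"wz": 0,"gripper": 0.8},{"tx": 0,"ty": 0,"tz": -55,"wx": 0,"wy": 0,"wz": 0,"gripper": 0.8},{"tx": 0,"ty": 0,"tz": -95,"wx": 0,"wy": 0,"wz": 0,"gripper": 1},{"tx": 0,"ty": 0,"tz": -135,"wx": 0,"wy": 0,"wz": 0,"gripper": 1},{"tx": 0,"ty": 0,"tz": -170,"wx": 0,"wy": 0,"wz": 0,"gripper": 1}]}}

```text
time: 18.82
position: [0.5763, -0.3899, 0.1876]
tool_rot: [3.139, 0.111, 0.003]
ft_force: [1.0, -0.2, -0.3]
grip_width: 0.94
grip_force: 0.0
```

```bash
python3 -c "
from h import *
vision.get_image('wrist')
for t in ('lemon_mid','garlic_mid'): print(t,vision.spot_in('wrist',t)[:2])
plan((577,-237,190,20),(577,-237,42,20))
"
```

```text
lemon_mid [{'bbox': [252.0, 168.1, 299.1, 230.7], 'conf': 0.59}]
garlic_mid [{'bbox': [254.6, 239.1, 305.2, 266.7], 'conf': 0.66}]
t 19.0 at [ 577.9 -391.3  189.2] phi 4.1 tilt [ 0.007 -0.004] grip 0.990 F 0.0 ft [-0.4  0.1 -0.3]
  tx 10 ty -154 tz -1 wz -0.28
  --
  tx 0 ty 0 tz 148 wz -0.00
  --
```

Call:
{"api": "jog_arm", "payload": {"increments": [{"tx": 2,"ty": -31,"tz": 0,"wx": 0,"wy": 0,"wz": -0.05,"gripper": 1},{"tx": 4,"ty": -62,"tz": 0,"wx": 0,"wy": 0,"wz": -0.11,"gripper": 1},{"tx": 6,"ty": -95,"tz": 0,"wx": 0,"wy": 0,"wz": -0.17,"gripper": 1},{"tx": 9,"ty": -130,"tz": 0,"wx": 0,"wy": 0,"wz": -0.23,"gripper": 1},{"tx": 11,"ty": -153,"tz": 0,"wx": 0,"wy": 0,"wz": -0.28,"gripper": 1}]}}

```text
time: 19.38
position: [0.576, -0.2315, 0.1829]
tool_rot: [-3.088, -0.557, 0.002]
ft_force: [1.1, 0.4, -0.1]
grip_width: 0.995
grip_force: 0.0
```

```bash
python3 -c "
from h import *
im=vision.get_image('wrist');cv2.imwrite('pics/w7.png',im['color'])
print(vision.spot_in('wrist','spice_mid')[:2],proj(im,(.577,-.237,.105)),proj(im,(.577,-.237,.0)))
plan((577,-237,42,20))
"
```

```text
[{'bbox': [267.4, 177.7, 310.2, 240.5], 'conf': 0.7}] [286.11379716 220.55876833] [284.54223704 194.7495278 ]
t 19.5 at [ 577.2 -229.   182.9] phi 20.7 tilt [-0.002  0.005] grip 1.002 F 0.0 ft [-0.2  0.1 -0.8]
  tx -3 ty 7 tz 141 wz 0.01
  --
```

View pics/w7.png

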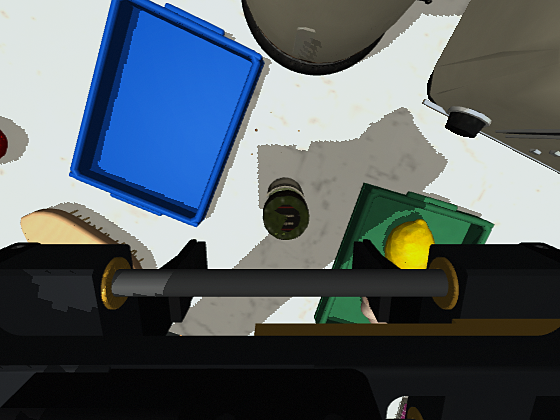

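The jar's cap is at (287,215), about 5 px from the prediction. The lemon rests in the green tray at (410,243). I grasp the jar.

Call:
{"api": "jog_arm", "payload": {"increments": [{"tx": 2,"ty": 0,"tz": 25,"wx": 0,"wy": 0,"wz": 0,"gripper": 1},{"tx": 2,"ty": 0,"tz": 60,"wx": 0,"wy": 0,"wz": 0,"gripper": 1},{"tx": 2,"ty": 0,"tz": 100,"wx": 0,"wy": 0,"wz": 0,"gripper": 1},{"tx": 2,"ty": 0,"tz": 130,"wx": 0,"wy": 0,"wz": 0,"gripper": 1},{"tx": 2,"ty": 0,"tz": 143,"wx": 0,"wy": 0,"wz": 0,"gripper": 1}]}}

```text
time: 19.9
position: [0.574, -0.2348, 0.0358]
tool_rot: [-3.09, -0.546, 0.013]
ft_force: [-1.2, 0.9, -0.6]
grip_width: 0.999
grip_force: 0.0
```

Call:
{"api": "jog_arm", "payload": {"increments": [{"tx": 0,"ty": 0,"tz": 0,"wx": 0,"wy": 0,"wz": 0,"gripper": 0},{"tx": 0,"ty": 0,"tz": 0,"wx": 0,"wy": 0,"wz": 0,"gripper": 0},{"tx": 0,"ty": 0,"tz": 0,"wx": 0,"wy": 0,"wz": 0,"gripper": 0},{"tx": 0,"ty": 0,"tz": 0,"wx": 0,"wy": 0,"wz": 0,"gripper": 0},{"tx": 0,"ty": 0,"tz": 0,"wx": 0,"wy": 0,"wz": 0,"gripper": 0}], "grip_force": 20}}

```text
time: 20.32
position: [0.5797, -0.2361, 0.0437]
tool_rot: [3.092, 0.548, 0.005]
ft_force: [0.6, 0.5, 0.1]
grip_width: 0.706
grip_force: 0.0
```

Call:
{"api": "jog_arm", "payload": {"increments": [{"tx": 0,"ty": 0,"tz": 0,"wx": 0,"wy": 0,"wz": 0,"gripper": 0},{"tx": 0,"ty": 0,"tz": 0,"wx": 0,"wy": 0,"wz": 0,"gripper": 0},{"tx": 0,"ty": 0,"tz": 0,"wx": 0,"wy": 0,"wz": 0,"gripper": 0},{"tx": 0,"ty": 0,"tz": 0,"wx": 0,"wy": 0,"wz": 0,"gripper": 0},{"tx": 0,"ty": 0,"tz": 0,"wx": 0,"wy": 0,"wz": 0,"gripper": 0}]}}

```text
time: 20.73
position: [0.5785, -0.2355, 0.042]
tool_rot: [3.093, 0.548, 0.001]
ft_force: [1.0, -0.1, 1.6]
grip_width: 0.466
grip_force: 20.0
```

Call:
{"api": "jog_arm", "payload": {"increments": [{"tx": 0,"ty": 0,"tz": 0,"wx": 0,"wy": 0,"wz": 0,"gripper": 0},{"tx": 0,"ty": 0,"tz": -25,"wx": 0,"wy": 0,"wz": 0,"gripper": 0},{"tx": 0,"ty": 0,"tz": -65,"wx": 0,"wy": 0,"wz": 0,"gripper": 0},{"tx": 0,"ty": 0,"tz": -105,"wx": 0,"wy": 0,"wz": 0,"gripper": 0},{"tx": 0,"ty": 0,"tz": -145,"wx": 0,"wy": 0,"wz": 0,"gripper": 0}]}}

```text
time: 21.15
position: [0.5773, -0.2352, 0.1871]
tool_rot: [-3.093, -0.548, 0.003]
ft_force: [0.4, -1.9, -2.2]
grip_width: 0.466
grip_force: 20.0
```

```bash
python3 -c "
from h import *
plan((540,-100,215,15),(648,245,215,0),(648,245,60,0))
"
```

```text
t 21.1 at [ 577.3 -235.2  187.1] phi 20.1 tilt [-0.002  0.   ] grip 0.466 F 20.0 ft [ 0.4 -1.9 -2.2]
  tx 11 ty -140 tz -28 wz 0.09
  --
  tx 97 ty -153 tz 0 wz 0.13
  tx 76 ty -164 tz 0 wz 0.13
  --
  tx 0 ty 0 tz 155 wz -0.00
  --
```

Call:
{"api": "jog_arm", "payload": {"increments": [{"tx": 2,"ty": -25,"tz": -6,"wx": 0,"wy": 0,"wz": 0.02,"gripper": 0},{"tx": 4,"ty": -53,"tz": -12,"wx": 0,"wy": 0,"wz": 0.04,"gripper": 0},{"tx": 7,"ty": -82,"tz": -18,"wx": 0,"wy": 0,"wz": 0.06,"gripper": 0},{"tx": 9,"ty": -111,"tz": -24,"wx": 0,"wy": 0,"wz": 0.08,"gripper": 0},{"tx": 11,"ty": -140,"tz": -28,"wx": 0,"wy": 0,"wz": 0.09,"gripper": 0}]}}

```text
time: 21.57
position: [0.5397, -0.099, 0.2145]
tool_rot: [-3.115, -0.407, 0.001]
ft_force: [0.0, 0.8, -1.0]
grip_width: 0.46
grip_force: 20.0
```

Call:
{"api": "jog_arm", "payload": {"increments": [{"tx": 19,"ty": -31,"tz": 0,"wx": 0,"wy": 0,"wz": 0.02,"gripper": 0},{"tx": 38,"ty": -61,"tz": 0,"wx": 0,"wy": 0,"wz": 0.05,"gripper": 0},{"tx": 56,"ty": -92,"tz": 0,"wx": 0,"wy": 0,"wz": 0.08,"gripper": 0},{"tx": 75,"ty": -122,"tz": 0,"wx": 0,"wy": 0,"wz": 0.1,"gripper": 0},{"tx": 94,"ty": -153,"tz": 0,"wx": 0,"wy": 0,"wz": 0.13,"gripper": 0}]}}

```text
time: 21.98
position: [0.5916, 0.0733, 0.214]
tool_rot: [3.135, 0.203, -0.001]
ft_force: [1.6, -0.6, -1.6]
grip_width: 0.467
grip_force: 20.0
```

Call:
{"api": "jog_arm", "payload": {"increments": [{"tx": 15,"ty": -35,"tz": 0,"wx": 0,"wy": 0,"wz": 0.02,"gripper": 0},{"tx": 30,"ty": -72,"tz": 0,"wx": 0,"wy": 0,"wz": 0.05,"gripper": 0},{"tx": 45,"ty": -110,"tz": 0,"wx": 0,"wy": 0,"wz": 0.08,"gripper": 0},{"tx": 60,"ty": -145,"tz": 0,"wx": 0,"wy": 0,"wz": 0.1,"gripper": 0},{"tx": 73,"ty": -164,"tz": 0,"wx": 0,"wy": 0,"wz": 0.13,"gripper": 0}]}}

```text
time: 22.4
position: [0.6412, 0.2508, 0.2131]
tool_rot: [-3.139, -0.01, 0.004]
ft_force: [-0.1, 0.0, -1.8]
grip_width: 0.468
grip_force: 20.0
```

```bash
python3 -c "
from h import *
im=vision.get_image('wrist');cv2.imwrite('pics/w8.png',im['color'])
plan((642,245,60,0))
"
```

```text
t 22.4 at [642.3 254.6 212.3] phi 0.5 tilt [-0.001  0.005] grip 0.464 F 20.0 ft [ 1.6  4.5 -1. ]
  tx 0 ty 10 tz 152 wz 0.01
  --
```

View pics/w8.png

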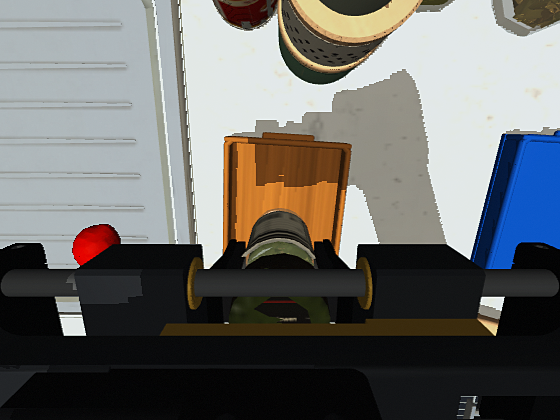

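The jar is upright in the fingers at (278,250) over the wood tray, and the pepper mill at (320,60) is clear. I descend.

Call:
{"api": "jog_arm", "payload": {"increments": [{"tx": 0,"ty": 0,"tz": 20,"wx": 0,"wy": 0,"wz": 0,"gripper": 0},{"tx": 0,"ty": 0,"tz": 55,"wx": 0,"wy": 0,"wz": 0,"gripper": 0},{"tx": 0,"ty": 0,"tz": 95,"wx": 0,"wy": 0,"wz": 0,"gripper": 0},{"tx": 0,"ty": 0,"tz": 130,"wx": 0,"wy": 0,"wz": 0,"gripper": 0},{"tx": 0,"ty": 0,"tz": 145,"wx": 0,"wy": 0,"wz": 0,"gripper": 0}]}}

```text
time: 22.87
position: [0.6387, 0.242, 0.0626]
tool_rot: [3.137, 0.001, -0.014]
ft_force: [-2.4, -0.4, -2.7]
grip_width: 0.466
grip_force: 20.0
```

Call:
{"api": "jog_arm", "payload": {"increments": [{"tx": 0,"ty": 0,"tz": 0,"wx": 0,"wy": 0,"wz": 0,"gripper": 0},{"tx": 0,"ty": 0,"tz": 4,"wx": 0,"wy": 0,"wz": 0,"gripper": 0},{"tx": 0,"ty": 0,"tz": 8,"wx": 0,"wy": 0,"wz": 0,"gripper": 0},{"tx": 0,"ty": 0,"tz": 8,"wx": 0,"wy": 0,"wz": 0,"gripper": 0},{"tx": 0,"ty": 0,"tz": 8,"wx": 0,"wy": 0,"wz": 0,"gripper": 0}]}}

```text
time: 23.28
position: [0.6438, 0.2443, 0.0632]
tool_rot: [-3.14, -0.001, -0.004]
ft_force: [-0.2, 0.4, -1.4]
grip_width: 0.466
grip_force: 20.0
```

```bash
python3 -c "
from h import *
plan((642,245,48,0))
"
```

```text
t 23.3 at [643.8 244.3  63.2] phi 0.0 tilt [0.002 0.001] grip 0.466 F 20.0 ft [-0.2  0.4 -1.4]
  tx -2 ty -1 tz 15 wz 0.00
  --
```

Call:
{"api": "jog_arm", "payload": {"increments": [{"tx": 0,"ty": 0,"tz": 4,"wx": 0,"wy": 0,"wz": 0,"gripper": 0},{"tx": 0,"ty": 0,"tz": 8,"wx": 0,"wy": 0,"wz": 0,"gripper": 0},{"tx": 0,"ty": 0,"tz": 12,"wx": 0,"wy": 0,"wz": 0,"gripper": 0},{"tx": 0,"ty": 0,"tz": 14,"wx": 0,"wy": 0,"wz": 0,"gripper": 0},{"tx": 0,"ty": 0,"tz": 15,"wx": 0,"wy": 0,"wz": 0,"gripper": 0}]}}

```text
time: 23.7
position: [0.6428, 0.2439, 0.048]
tool_rot: [-3.141, -0.001, 0.001]
ft_force: [-5.1, -2.4, 11.9]
grip_width: 0.463
grip_force: 20.0
```

Call:
{"api": "jog_arm", "payload": {"increments": [{"tx": 0,"ty": 0,"tz": 0,"wx": 0,"wy": 0,"wz": 0,"gripper": 0},{"tx": 0,"ty": 0,"tz": 0,"wx": 0,"wy": 0,"wz": 0,"gripper": 0.7},{"tx": 0,"ty": 0,"tz": 0,"wx": 0,"wy": 0,"wz": 0,"gripper": 0.7},{"tx": 0,"ty": 0,"tz": 0,"wx": 0,"wy": 0,"wz": 0,"gripper": 0.7},{"tx": 0,"ty": 0,"tz": 0,"wx": 0,"wy": 0,"wz": 0,"gripper": 0.7}]}}

```text
time: 24.12
position: [0.6427, 0.244, 0.0463]
tool_rot: [3.142, 0.001, -0.0]
ft_force: [0.5, -0.5, -0.7]
grip_width: 0.662
grip_force: 0.0
```

Call:
{"api": "jog_arm", "payload": {"increments": [{"tx": 0,"ty": 0,"tz": -10,"wx": 0,"wy": 0,"wz": 0,"gripper": 0.7},{"tx": 0,"ty": 0,"tz": -35,"wx": 0,"wy": 0,"wz": 0,"gripper": 0.7},{"tx": 0,"ty": 0,"tz": -70,"wx": 0,"wy": 0,"wz": 0,"gripper": 0.7},{"tx": 0,"ty": 0,"tz": -110,"wx": 0,"wy": 0,"wz": 0,"gripper": 0.7},{"tx": 0,"ty": 0,"tz": -140,"wx": 0,"wy": 0,"wz": 0,"gripper": 1}]}}

```text
time: 24.53
position: [0.6436, 0.2441, 0.1906]
tool_rot: [-3.14, -0.001, -0.005]
ft_force: [0.9, 0.5, 0.4]
grip_width: 0.724
grip_force: 0.0
```

```bash
python3 -c "
from h import *
im=vision.get_image('wrist')
print(vision.spot_in('wrist','spice_mid')[:1],proj(im,(.643,.245,.11)))
plan((436,-40,180,70),(436,-40,50,70))
"
```

```text
[{'bbox': [259.3, 179.7, 302.5, 241.3], 'conf': 0.92}] [278.69211452 219.41429715]
t 24.6 at [646.6 245.  195. ] phi 0.0 tilt [0.012 0.005] grip 0.793 F 0.0 ft [0.6 0.9 0.9]
  tx -105 ty 142 tz 8 wz -0.61
  tx -168 ty 56 tz 8 wz -0.61
  --
  tx 0 ty 0 tz 130 wz -0.00
  --
```

Call:
{"api": "jog_arm", "payload": {"increments": [{"tx": -15,"ty": 22,"tz": 0,"wx": 0,"wy": 0,"wz": -0.12,"gripper": 1},{"tx": -37,"ty": 52,"tz": 0,"wx": 0,"wy": 0,"wz": -0.24,"gripper": 1},{"tx": -60,"ty": 82,"tz": 0,"wx": 0,"wy": 0,"wz": -0.36,"gripper": 1},{"tx": -83,"ty": 112,"tz": 0,"wx": 0,"wy": 0,"wz": -0.49,"gripper": 1},{"tx": -105,"ty": 142,"tz": 0,"wx": 0,"wy": 0,"wz": -0.61,"gripper": 1}]}}

```text
time: 25.05
position: [0.5364, 0.1005, 0.1864]
tool_rot: [2.993, 0.954, -0.0]
ft_force: [0.6, -0.5, 1.2]
grip_width: 0.993
grip_force: 0.0
```

Call:
{"api": "jog_arm", "payload": {"increments": [{"tx": -37,"ty": 12,"tz": 0,"wx": 0,"wy": 0,"wz": -0.12,"gripper": 1},{"tx": -74,"ty": 24,"tz": 0,"wx": 0,"wy": 0,"wz": -0.25,"gripper": 1},{"tx": -111,"ty": 36,"tz": 0,"wx": 0,"wy": 0,"wz": -0.38,"gripper": 1},{"tx": -146,"ty": 48,"tz": 0,"wx": 0,"wy": 0,"wz": -0.51,"gripper": 1},{"tx": -168,"ty": 56,"tz": 0,"wx": 0,"wy": 0,"wz": -0.62,"gripper": 1}]}}

```text
time: 25.47
position: [0.4299, -0.0434, 0.1864]
tool_rot: [-2.562, -1.817, 0.001]
ft_force: [0.6, -0.6, 0.3]
grip_width: 1.0
grip_force: 0.0
```

Call:
{"api": "jog_arm", "payload": {"increments": [{"tx": 0,"ty": 0,"tz": 20,"wx": 0,"wy": 0,"wz": 0,"gripper": 1},{"tx": 0,"ty": 0,"tz": 50,"wx": 0,"wy": 0,"wz": 0,"gripper": 1},{"tx": 0,"ty": 0,"tz": 60,"wx": 0,"wy": 0,"wz": 0,"gripper": 1},{"tx": 0,"ty": 0,"tz": 60,"wx": 0,"wy": 0,"wz": 0,"gripper": 1},{"tx": 0,"ty": 0,"tz": 60,"wx": 0,"wy": 0,"wz": 0,"gripper": 1}]}}

```text
time: 25.88
position: [0.4322, -0.0402, 0.1267]
tool_rot: [-2.565, -1.814, 0.002]
ft_force: [-0.3, -0.3, 0.3]
grip_width: 1.001
grip_force: 0.0
```

```bash
python3 -c "
from h import *
im=vision.get_image('wrist');cv2.imwrite('pics/w9.png',im['color'])
print(proj(im,(.436,-.04,.035)),proj(im,(.436+.075*.292,-.04+.075*.956,.035)))
plan((436,-40,50,73))
"
```

```text
[282.6114985 213.0670461] [278.90510153 126.17328388]
t 25.9 at [433.1 -40.2 127.4] phi 70.5 tilt [ 0.001 -0.   ] grip 1.000 F 0.0 ft [-1.1 -0.  -0.1]
  tx 1 ty 3 tz 77 wz -0.04
  --
```

View pics/w9.png

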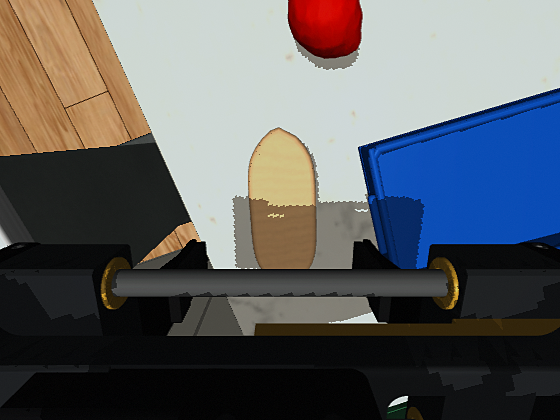

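The brush tip is at (278,128) and its middle at (283,213), as predicted. I grasp it.

Call:
{"api": "jog_arm", "payload": {"increments": [{"tx": 1,"ty": 3,"tz": 30,"wx": 0,"wy": 0,"wz": -0.04,"gripper": 1},{"tx": 1,"ty": 3,"tz": 65,"wx": 0,"wy": 0,"wz": -0.04,"gripper": 1},{"tx": 1,"ty": 3,"tz": 95,"wx": 0,"wy": 0,"wz": -0.04,"gripper": 1},{"tx": 1,"ty": 3,"tz": 112,"wx": 0,"wy": 0,"wz": -0.04,"gripper": 1},{"tx": 1,"ty": 3,"tz": 119,"wx": 0,"wy": 0,"wz": -0.04,"gripper": 1}]}}

```text
time: 26.35
position: [0.4348, -0.0402, 0.0062]
tool_rot: [-2.527, -1.865, 0.004]
ft_force: [-0.5, -0.2, -0.4]
grip_width: 0.998
grip_force: 0.0
```

Call:
{"api": "jog_arm", "payload": {"increments": [{"tx": 0,"ty": 0,"tz": 0,"wx": 0,"wy": 0,"wz": 0,"gripper": 0},{"tx": 0,"ty": 0,"tz": 0,"wx": 0,"wy": 0,"wz": 0,"gripper": 0},{"tx": 0,"ty": 0,"tz": 0,"wx": 0,"wy": 0,"wz": 0,"gripper": 0},{"tx": 0,"ty": 0,"tz": 0,"wx": 0,"wy": 0,"wz": 0,"gripper": 0},{"tx": 0,"ty": 0,"tz": 0,"wx": 0,"wy": 0,"wz": 0,"gripper": 0}], "grip_force": 25}}

```text
time: 26.77
position: [0.4367, -0.0403, 0.0088]
tool_rot: [2.528, 1.864, 0.004]
ft_force: [-0.4, 0.6, 0.3]
grip_width: 0.709
grip_force: 0.0
```

Call:
{"api": "jog_arm", "payload": {"increments": [{"tx": 0,"ty": 0,"tz": 0,"wx": 0,"wy": 0,"wz": 0,"gripper": 0},{"tx": 0,"ty": 0,"tz": 0,"wx": 0,"wy": 0,"wz": 0,"gripper": 0},{"tx": 0,"ty": 0,"tz": 0,"wx": 0,"wy": 0,"wz": 0,"gripper": 0},{"tx": 0,"ty": 0,"tz": 0,"wx": 0,"wy": 0,"wz": 0,"gripper": 0},{"tx": 0,"ty": 0,"tz": 0,"wx": 0,"wy": 0,"wz": 0,"gripper": 0}]}}

```text
time: 27.18
position: [0.4358, -0.0403, 0.008]
tool_rot: [-2.528, -1.864, -0.001]
ft_force: [-1.1, -0.6, 6.4]
grip_width: 0.548
grip_force: 25.0
```

Call:
{"api": "jog_arm", "payload": {"increments": [{"tx": 0,"ty": 0,"tz": -15,"wx": 0,"wy": 0,"wz": 0,"gripper": 0},{"tx": 0,"ty": 0,"tz": -45,"wx": 0,"wy": 0,"wz": 0,"gripper": 0},{"tx": 0,"ty": 0,"tz": -75,"wx": 0,"wy": 0,"wz": 0,"gripper": 0},{"tx": 0,"ty": 0,"tz": -105,"wx": 0,"wy": 0,"wz": 0,"gripper": 0},{"tx": 0,"ty": 0,"tz": -130,"wx": 0,"wy": 0,"wz": 0,"gripper": 0}]}}

```text
time: 27.6
position: [0.4355, -0.0406, 0.1391]
tool_rot: [2.529, 1.864, 0.001]
ft_force: [1.0, 0.6, -1.2]
grip_width: 0.552
grip_force: 25.0
```

```bash
python3 -c "
from h import *
plan((611,-88,140,-3),(611,-88,30,-3))
im=vision.get_image('top');cv2.imwrite('pics/t10.png',cv2.resize(im['color'][110:300,160:500],None,fx=2.2,fy=2.2))
"
```

```text
t 27.6 at [435.5 -40.6 139.1] phi 72.8 tilt [0.001 0.   ] grip 0.552 F 25.0 ft [ 1.   0.6 -1.2]
  tx 2 ty 61 tz 0 wz 0.44
  tx 28 ty 54 tz 0 wz 0.44
  tx 48 ty 37 tz 0 wz 0.44
  --
  tx 0 ty 0 tz 110 wz -0.00
  --
```

```bash
python3 -c "
from h import *
plan((610,-88,140,176.7))
"
```

```text
t 27.6 at [438.6 -40.5 143.5] phi 72.8 tilt [0.008 0.001] grip 0.548 F 25.0 ft [2.5 0.  1.8]
  tx 2 ty 59 tz 1 wz -0.60
  tx -32 ty 50 tz 1 wz -0.60
  tx -55 ty 23 tz 1 wz -0.60
  --
```

View pics/t10.png

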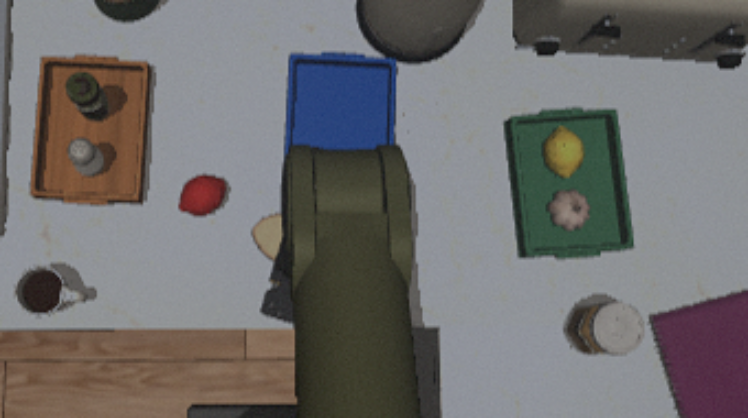

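The lemon (564,152), garlic (570,210), spice jar (85,92) and salt (86,156) are all in place. I carry the brush over, turning the camera side away from the kettle.

Call:
{"api": "jog_arm", "payload": {"increments": [{"tx": 0,"ty": 12,"tz": 0,"wx": 0,"wy": 0,"wz": -0.12,"gripper": 0},{"tx": 1,"ty": 24,"tz": 0,"wx": 0,"wy": 0,"wz": -0.24,"gripper": 0},{"tx": 1,"ty": 36,"tz": 0,"wx": 0,"wy": 0,"wz": -0.36,"gripper": 0},{"tx": 2,"ty": 48,"tz": 0,"wx": 0,"wy": 0,"wz": -0.48,"gripper": 0},{"tx": 2,"ty": 59,"tz": 0,"wx": 0,"wy": 0,"wz": -0.6,"gripper": 0}]}}

```text
time: 28.07
position: [0.4927, -0.0559, 0.1367]
tool_rot: [-1.856, -2.534, 0.001]
ft_force: [0.6, -0.1, -1.3]
grip_width: 0.548
grip_force: 25.0
```

Call:
{"api": "jog_arm", "payload": {"increments": [{"tx": -6,"ty": 10,"tz": 0,"wx": 0,"wy": 0,"wz": -0.12,"gripper": 0},{"tx": -13,"ty": 20,"tz": 0,"wx": 0,"wy": 0,"wz": -0.24,"gripper": 0},{"tx": -19,"ty": 30,"tz": 0,"wx": 0,"wy": 0,"wz": -0.36,"gripper": 0},{"tx": -26,"ty": 40,"tz": 0,"wx": 0,"wy": 0,"wz": -0.48,"gripper": 0},{"tx": -32,"ty": 50,"tz": 0,"wx": 0,"wy": 0,"wz": -0.6,"gripper": 0}]}}

```text
time: 28.48
position: [0.5497, -0.072, 0.1364]
tool_rot: [-1.025, -2.968, 0.001]
ft_force: [0.4, 0.3, -2.0]
grip_width: 0.545
grip_force: 25.0
```

Call:
{"api": "jog_arm", "payload": {"increments": [{"tx": -12,"ty": 5,"tz": 0,"wx": 0,"wy": 0,"wz": -0.12,"gripper": 0},{"tx": -24,"ty": 10,"tz": 0,"wx": 0,"wy": 0,"wz": -0.25,"gripper": 0},{"tx": -38,"ty": 15,"tz": 0,"wx": 0,"wy": 0,"wz": -0.37,"gripper": 0},{"tx": -50,"ty": 20,"tz": 0,"wx": 0,"wy": 0,"wz": -0.49,"gripper": 0},{"tx": -57,"ty": 23,"tz": 0,"wx": 0,"wy": 0,"wz": -0.61,"gripper": 0}]}}

```text
time: 28.9
position: [0.6093, -0.0896, 0.1361]
tool_rot: [-0.087, -3.139, 0.001]
ft_force: [-0.6, 0.3, -1.8]
grip_width: 0.546
grip_force: 25.0
```

Call:
{"api": "jog_arm", "payload": {"increments": [{"tx": 0,"ty": 0,"tz": 15,"wx": 0,"wy": 0,"wz": 0,"gripper": 0},{"tx": 0,"ty": 0,"tz": 45,"wx": 0,"wy": 0,"wz": 0,"gripper": 0},{"tx": 0,"ty": 0,"tz": 60,"wx": 0,"wy": 0,"wz": 0,"gripper": 0},{"tx": 0,"ty": 0,"tz": 60,"wx": 0,"wy": 0,"wz": 0,"gripper": 0},{"tx": 0,"ty": 0,"tz": 60,"wx": 0,"wy": 0,"wz": 0,"gripper": 0}]}}

```text
time: 29.32
position: [0.6075, -0.0891, 0.076]
tool_rot: [-0.096, -3.137, 0.0]
ft_force: [0.3, 0.7, -0.6]
grip_width: 0.547
grip_force: 25.0
```

```bash
python3 -c "
from h import *
im=vision.get_image('wrist');cv2.imwrite('pics/w11.png',im['color'])
plan((610,-88,14,176.7))
"
```

```text
t 29.4 at [608.8 -89.3  77.6] phi 176.5 tilt [-0. -0.] grip 0.548 F 25.0 ft [ 0.2 -0.2 -1.1]
  tx -1 ty 1 tz 64 wz -0.00
  --
```

View pics/w11.png

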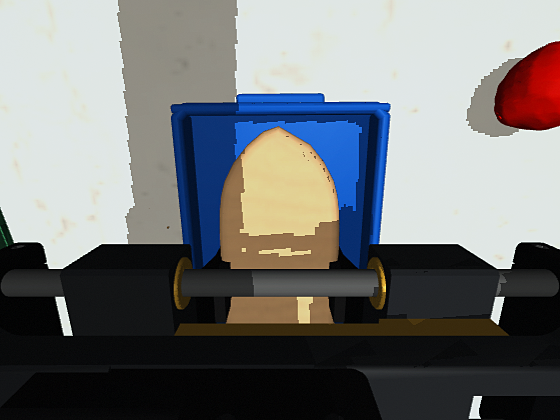

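The brush tip (277,128) sits inside the tray's near wall (row ~112), centred and lengthwise. I lower it.

Call:
{"api": "jog_arm", "payload": {"increments": [{"tx": -1,"ty": 0,"tz": 15,"wx": 0,"wy": 0,"wz": 0,"gripper": 0},{"tx": -1,"ty": 0,"tz": 35,"wx": 0,"wy": 0,"wz": 0,"gripper": 0},{"tx": -1,"ty": 0,"tz": 50,"wx": 0,"wy": 0,"wz": 0,"gripper": 0},{"tx": -1,"ty": 0,"tz": 58,"wx": 0,"wy": 0,"wz": 0,"gripper": 0},{"tx": -1,"ty": 0,"tz": 63,"wx": 0,"wy": 0,"wz": 0,"gripper": 0}]}}

```text
time: 29.78
position: [0.61, -0.0892, 0.0147]
tool_rot: [0.095, 3.14, -0.0]
ft_force: [0.4, -0.2, -2.2]
grip_width: 0.55
grip_force: 25.0
```

Call:
{"api": "jog_arm", "payload": {"increments": [{"tx": 0,"ty": 0,"tz": 0,"wx": 0,"wy": 0,"wz": 0,"gripper": 0},{"tx": 0,"ty": 0,"tz": 0,"wx": 0,"wy": 0,"wz": 0,"gripper": 0},{"tx": 0,"ty": 0,"tz": 0,"wx": 0,"wy": 0,"wz": 0,"gripper": 0.8},{"tx": 0,"ty": 0,"tz": 0,"wx": 0,"wy": 0,"wz": 0,"gripper": 0.8},{"tx": 0,"ty": 0,"tz": 0,"wx": 0,"wy": 0,"wz": 0,"gripper": 0.8}]}}

```text
time: 30.2
position: [0.6106, -0.0893, 0.0157]
tool_rot: [0.095, 3.138, 0.0]
ft_force: [-0.4, 0.2, -0.1]
grip_width: 0.692
grip_force: 0.0
```

Call:
{"api": "jog_arm", "payload": {"increments": [{"tx": 0,"ty": 0,"tz": 0,"wx": 0,"wy": 0,"wz": 0,"gripper": 0.8},{"tx": 0,"ty": 0,"tz": 0,"wx": 0,"wy": 0,"wz": 0,"gripper": 0.8},{"tx": 0,"ty": 0,"tz": -20,"wx": 0,"wy": 0,"wz": 0,"gripper": 0.8},{"tx": 0,"ty": 0,"tz": -50,"wx": 0,"wy": 0,"wz": 0,"gripper": 0.8},{"tx": 0,"ty": 0,"tz": -85,"wx": 0,"wy": 0,"wz": 0,"gripper": 0.8}]}}

```text
time: 30.62
position: [0.6079, -0.089, 0.0986]
tool_rot: [-0.095, -3.136, 0.0]
ft_force: [0.2, -0.0, 0.5]
grip_width: 0.799
grip_force: 0.0
```

Call:
{"api": "jog_arm", "payload": {"increments": [{"tx": 35,"ty": 0,"tz": -35,"wx": 0,"wy": 0,"wz": 0,"gripper": 1},{"tx": 70,"ty": 0,"tz": -65,"wx": 0,"wy": 0,"wz": 0,"gripper": 1},{"tx": 105,"ty": 0,"tz": -85,"wx": 0,"wy": 0,"wz": 0,"gripper": 1},{"tx": 130,"ty": 0,"tz": -100,"wx": 0,"wy": 0,"wz": 0,"gripper": 1},{"tx": 150,"ty": 0,"tz": -110,"wx": 0,"wy": 0,"wz": 0,"gripper": 1}]}}

```text
time: 31.03
position: [0.4581, -0.0805, 0.2123]
tool_rot: [0.097, 3.137, 0.001]
ft_force: [0.8, -0.2, 0.6]
grip_width: 0.989
grip_force: 0.0
```

```bash
python3 -c "
from h import *
plan()
im=vision.get_image('top');a=cv2.resize(im['color'][110:280,165:465],None,fx=2.6,fy=2.6);cv2.imwrite('pics/t12.png',a)
hsv=cv2.cvtColor(im['color'],cv2.COLOR_BGR2HSV)
c=im['color']
for n,p,z in (('garlic',(419.1,205.5),.033),('lemon',(416.4,179),.031),('salt',(198.5,178.5),.09),('spice',(197,150.5),.11),('cup',(179,241),.05),('honey',(440,259),.1)): print(n,at_z(im,*p,z).round(3))
"
```

```text
t 31.0 at [458.1 -80.5 212.3] phi 176.5 tilt [0.003 0.001] grip 0.989 F 0.0 ft [ 0.8 -0.2  0.6]
garlic [ 0.495 -0.394  0.033]
lemon [ 0.574 -0.391  0.031]
salt [0.565 0.241 0.09 ]
spice [0.639 0.243 0.11 ]
cup [0.394 0.301 0.05 ]
honey [ 0.338 -0.419  0.1  ]
```

View pics/t12.png

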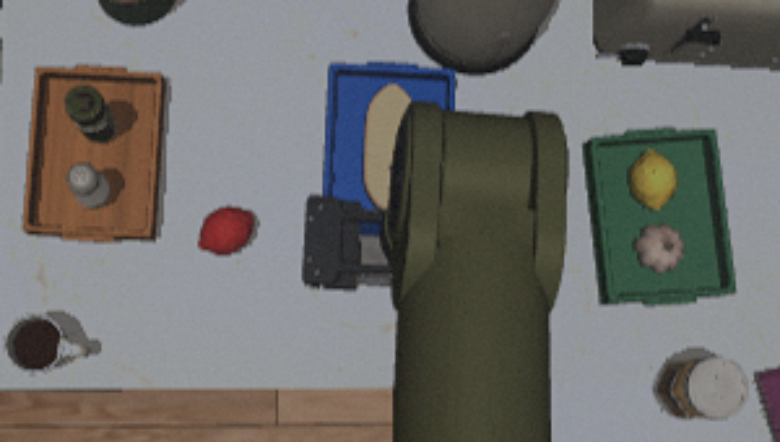

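The spice jar (88,103) and salt (85,183) stand in the wood tray. The brush is in the blue tray (390,145), the lemon (653,180) and garlic (659,247) are in the green tray, and the cup and honey have not moved. I hand in.

```bash
python3 -c "
from bench import ctrl
print(ctrl.close_job())"
```

```text
the job is handed in; nothing more can be done
None
```

I handed the job in at about 31 s of the 128 s: the last pictures show all five things in their trays and the cup and honey jar unmoved, though the hand-in gave no verdict.

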